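# Stand up a rail frame on a rest, take it again and hang it on two hooks

### The job

The steel rail frame lies flat on the bench. Pick it up and lean it on the middle of the sloping rest with its round bar at the top, let go of it there, then take it again by the round bar and lower it on to the hook stand so that the bar lies in both hooks before you let go. Leave it hanging straight down from both hooks, and do not disturb the spray can, jar, magnet or pliers.

Things in the scene. Friction and masses are not known exactly. Their poses are not given: they have to be found in the camera images.
- frame: loose steel frame, 166 wide (y), 105 high (x), 30 mm deep (z), 0.27 to 0.47 kg: two dark flat side pieces at y = +-80 (6 mm thick, x = +12 to -93), joined by a round bar (12 mm diameter) and a flat rail (x = -70 to -90, 6 mm thick, row of dark dots). Origin: middle of the round bar's axis. x points from rail to bar, y along the bar, z normal. Starts flat, bar axis 15 mm up, on the far side
- bar_left (a point): point on the axis of the frame's round bar, 52 mm to +y of its middle; axes as frame. Between bar and rail the frame is open; front and back are alike; its centre of mass is about 45 mm from the bar. Held lightly, the bar can turn in the fingers
- bar_right (a point): the same, 52 mm to -y
- rest: fixed low rest: base plate 120 x 190 x 8 mm and a 184 mm wide trough of two steel plates. Origin under the base's middle; x away from the robot's side, y left, z up. The supporting plate, 68 mm long, rises at 45 degrees towards +x; the lip, square to it, 28 mm high, is on the robot's side. Inner corner at x = -35, z = 30. Rest and hook stand change places between starts
- rest_bar_place (a point): middle of the round bar's axis when the frame leans properly: side pieces' lower ends on the lip, their edges on the supporting plate, bar free above the plate's top edge. 20 mm to +x of the rest's origin, 106 mm up (93 mm from the corner along the slope, 15 mm off it); axes as rest. 10 mm left or right does not matter
- hook_stand: fixed stand: base plate 120 x 190 x 12 mm and two grey square posts (20 mm, 244 mm high, at x = +20, y = +-52), each with a hook pointing to -x, towards the robot's side. Origin under the base's middle; x away from the robot's side, y left, z up
- hook_left: the +y hook of the stand, a bent 10 mm round bar. Origin: on its axis at the lowest part, straight above the stand's x = 0, 200 mm up; the post's front face is at x = +10. The axis is level from x = -2 to -14 mm, then rises to an upturned rounded tip at x = -30, z = +22 mm; axes as the stand
- hook_right: the -y hook, the same shape
- hook_bar_place (a point): middle of the round bar's axis when the frame hangs in both hooks: midway between them, 8 mm to -x of the stand's origin, 211 mm up; axes as hook_stand. The hooks pass under the bar from the front, through the frame's opening; the bar then comes down between tips (tops 16 mm above this point) and posts: its axis fits from x = -10 to +11 mm. 10 mm left or right does not matter
- spray_can: loose dark spray can, 52 mm diameter, 200 mm high, a bystander; origin under its middle
- paste_jar: loose white jar with blue lid, 60 mm diameter, 68 mm high, a bystander; origin under its middle
- weld_magnet: loose red three-sided welding magnet, 77 x 110 x 24 mm, lying flat, a bystander; origin under its middle
- pliers: loose pliers with red sleeves, 53 x 168 x 13 mm, lying flat, a bystander; origin under its middle

How it is judged:
On the way, in this order (a step that is already met when the one before it is completed fails the run):
1. the frame leans on the sloping rest, round bar at the top, let go of and still (angle between frame's own x axis and vertical between 0.62 and 0.95 rad and x of frame in the frame of rest_bar_place between -0.015 and 0.015 m and z of frame in the frame of rest_bar_place between -0.015 and 0.015 m and y of frame in the frame of rest_bar_place between -0.04 and 0.04 m and contact force between frame and rest above 1 N and contact force between frame and the fingers below 0.05 N and linear speed of frame below 0.02 m/s), for 0.2 s.
2. the frame, still held, has its bar down in both hooks (x of bar_left in the frame of hook_bar_place between -0.012 and 0.012 m and z of bar_left in the frame of hook_bar_place between -0.005 and 0.005 m and x of bar_right in the frame of hook_bar_place between -0.012 and 0.012 m and z of bar_right in the frame of hook_bar_place between -0.005 and 0.005 m and y of frame in the frame of hook_bar_place between -0.022 and 0.022 m and contact force between frame and the fingers above 0.3 N), for 0.15 s.
At the end, for the whole second after the job is handed in: the frame hangs still from both hooks, released: bar points over each hook within 5 mm in height and 12 mm fore and aft of their seated place, within 22 mm of central, both hooks carrying load, the frame within 0.15 rad of straight down (x of bar_left in the frame of hook_bar_place between -0.012 and 0.012 m and z of bar_left in the frame of hook_bar_place between -0.005 and 0.005 m and x of bar_right in the frame of hook_bar_place between -0.012 and 0.012 m and z of bar_right in the frame of hook_bar_place between -0.005 and 0.005 m and y of frame in the frame of hook_bar_place between -0.022 and 0.022 m and contact force between frame and hook_left above 0.3 N and contact force between frame and hook_right above 0.3 N and angle between frame's own x axis and vertical below 0.15 rad and contact force between frame and the fingers below 0.05 N and linear speed of frame below 0.03 m/s and angular speed of frame below 0.3 rad/s); the robot touches nothing.
It fails at once if the spray can is moved by more than 25 mm (distance of spray_can from where it was at the start of the episode above 0.025 m).
It fails at once if the paste jar is moved by more than 25 mm (distance of paste_jar from where it was at the start of the episode above 0.025 m).
It fails at once if the weld magnet is moved by more than 25 mm (distance of weld_magnet from where it was at the start of the episode above 0.025 m).
It fails at once if the pliers is moved by more than 25 mm (distance of pliers from where it was at the start of the episode above 0.025 m).
It also fails if it takes over 61 s, if anything falls off the work surface, if the arm or the gripper's body presses on something with over 40 N, if the wrist force passes 120 N, or if a joint passes its speed limit or range.

### The arm

A 7-joint arm with a two-finger parallel gripper is mounted at the origin on the work surface; the furniture and walls round the work are solid. World frame = base frame: x ahead of the robot, y to its left, z up, the work surface at z = 0. Lengths are in m, angles in rad, forces in N, time in s.
With the tool pointing down it reaches from about 0.425 to 0.95 m from the base axis. Payload 4.7 kg.
Tool frame: the origin (TCP) lies midway between the tips of the shut fingers; the grasp point (between the pads) lies 19 mm behind it; z points along the fingers, y is the direction in which the jaws open and shut (so a half turn about z gives the same grasp; the last joint's range is limited). The gripper opens to 85 mm and grips with 20 to 120 N. Pads are 22 mm wide; open, the fingers measure 114 mm over their backs; the gripper's body (76 mm by 85 mm) begins 54 mm behind the grasp point. The pads swing forward as they close: fully open they stand 13 mm farther back than shut.
Start: joints at [-1.336, 0.469, -0.049, 1.532, 0.024, 1.141, -0.082], TCP at [0.176, 0.652, 0.231] pointing down, gripper open.
Joint ranges: [-2.59, 2.59], [-0.33, 1.99], [-1.39, 1.29], [0.1, 2.45], [-1.04, 4.18], [0.21, 1.99], [-2.66, 2.66]. Speed limits (rad/s): [2.57, 2.57, 3.14, 3.14, 3.14, 3.14, 3.14].

### API

Orientations are given as a rotation vector (axis times angle).
In Python, from bench import get_obs, eyes, close_job gives the robot as it stands.
- The arm moves only by the tool move_arm, never from a script. Its argument "plan" is a list of rows, each an object of numbers: "jaw": the opening, from -1 (shut) to 1 (fully open); "x", "y", "z": the shift along the world's x, y, z in m; "roll": the turn about the world's z in rad. A call has 1 to 20 rows; each row is the pose to reach, as a shift and turn from the pose commanded when the call began; what a row does not reach only later rows make up. A row lasts 1/8 s, in which the tool goes at most 62.5 mm and 10.7 degrees, less where a joint would pass 70% of its speed; a pose out of reach is approached as far as the arm can. A call with a gripper value outside its range is refused whole. The fingers move at their own pace and stop on an object; the grip force is fixed at half the most. Time passes only in rows, so rows that repeat a pose let the fingers close. It gives the time, the measured TCP pose, the force and the opening at its end, in the units of the state.
- get_obs(): the state, without advancing time (a new reading comes with each control period).
- eyes.snapshot(name): name is "scene" or "top"; returns a dict with "color" (480x640x3 uint8, red, green, blue), "intrinsics" (3x3 intrinsics, pixels), "rvec" (rotation vector, rad) and "tvec" (3), from world to camera coordinates, as OpenCV has them. Camera axes: x right, y down, z forward; pixel columns grow to the right and rows downward; lengths in m; the calibration is good to about 2 mm. A picture is of the moment at which its call begins. There is no depth.
- close_job(): hands the job in, once; it reports no verdict.
The state is a dict: "clock": time; "joint_positions": joint angles; "dq": joint speeds; "joint_efforts": joint torques, N m; "position": TCP position; "eef_rot": TCP orientation; "wrist_force": force on the tool from outside, world axes, zero at the start; "torque": the same for the moment, N m; "finger_gap": finger opening in m.
Only numpy, scipy, OpenCV 4.12 (cv2) and the standard library are available. Lean on these libraries where they do the work, as an engineer would, in place of code of your own. Each camera call takes 0.05 s, during which the arm holds its last target.

## Working session

There is one attempt and no reset: what is moved stays moved. The work goes in short steps, Python scripts to look and compute and a tool call to move; the robot and the scene stay as the last step left them, time stands still between calls to the robot, and variables do not carry over. Pictures are saved under pics/ and viewed, and the job is handed in when it is done.

Besides the shell and the picture viewer there is one more tool, called after "Emit:" as name(argument=value, ...), one argument or row to a line, values as JSON. move_arm: Moves the arm, as the interface text tells. Its arguments: {"type":"object","properties":{"plan":{"type":"array","items":{"type":"object","properties":{"jaw":{"type":"number"},"x":{"type":"number"},"y":{"type":"number"},"z":{"type":"number"},"roll":{"type":"number"}}}}},"required":["plan"]}

```bash
ls; mkdir -p pics
python3 - <<'E'
from bench import get_obs, eyes
import cv2,pickle
print(get_obs())
for n in("scene","top"):
    s=eyes.snapshot(n); pickle.dump(s,open(n+'.pkl','wb'))
    cv2.imwrite(f'pics/{n}0.png',s['color'][:,:,::-1]); print(n,s['intrinsics'],s['rvec'],s['tvec'])
E
```

```text
pics
{'clock': 0.0, 'joint_positions': array([-1.33591536,  0.46946599, -0.04862343,  1.53370516,  0.02407705,
        1.14101862, -0.08229014]), 'dq': array([-8.09103849e-04,  1.54183893e-04,  2.17313169e-05, -9.88140024e-04,
       -5.84787743e-04,  2.30969563e-04, -7.77025252e-04]), 'joint_efforts': array([ 4.82551404e-04, -5.10314798e+01, -4.66105517e-02, -2.37706643e+01,
        1.05847878e-02,  7.75052496e-03,  7.84254240e-06]), 'position': array([0.17580631, 0.65108358, 0.23024021]), 'eef_rot': array([-0.41302674, -3.114097  ,  0.00314153]), 'wrist_force': array([-0.23026673,  0.17368863,  0.91251029]), 'torque': array([ 0.00428366, -0.0102173 , -0.05220304]), 'finger_gap': 0.08530629606437046}
scene [[525.43621978   0.         322.7062293 ]
 [  0.         525.43621978 243.90622172]
 [  0.           0.           1.        ]] [ 2.05689269 -0.4888148   0.29093855] [-0.44097956  0.26047639  1.00331457]
top [[518.87230689   0.         309.85368325]
 [  0.         518.87230689 242.78031172]
 [  0.           0.           1.        ]] [ 2.16802162 -2.12216339  0.14477755] [0.02044807 0.53784191 1.38589597]
```

View pics/scene0.png

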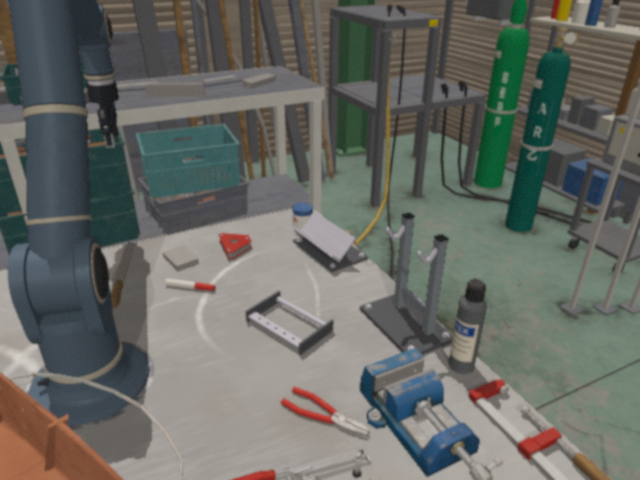

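View pics/top0.png

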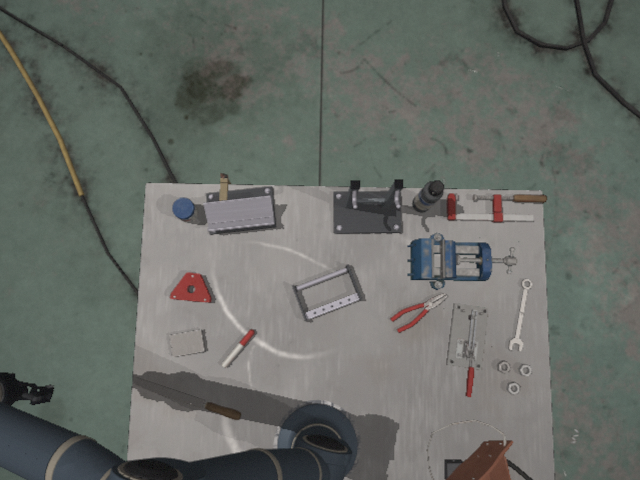

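Run:
```python
import cv2,pickle
s=pickle.load(open('top.pkl','rb'))['color'][:,:,::-1]
a=cv2.resize(s[165:345,270:470],None,fx=4,fy=4,interpolation=cv2.INTER_CUBIC)[:600]
cv2.imwrite('pics/a.png',cv2.resize(s[175:325,270:450],None,fx=4,fy=4,interpolation=cv2.INTER_CUBIC))
cv2.imwrite('pics/b.png',cv2.resize(s[165:255,160:300],None,fx=5,fy=5,interpolation=cv2.INTER_CUBIC))
s=pickle.load(open('scene.pkl','rb'))['color'][:,:,::-1]
cv2.imwrite('pics/c.png',cv2.resize(s[200:360,240:440],None,fx=3.7,fy=3.7,interpolation=cv2.INTER_CUBIC))
```

```text
(no output)
```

View pics/a.png

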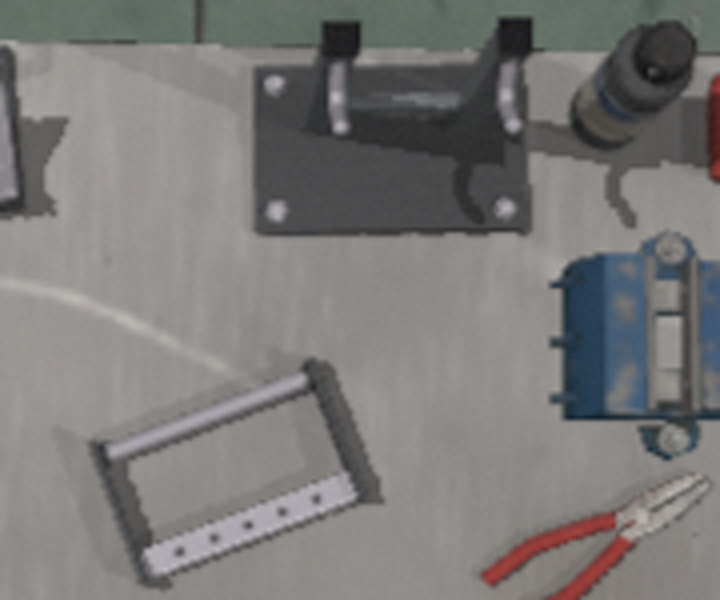

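View pics/b.png

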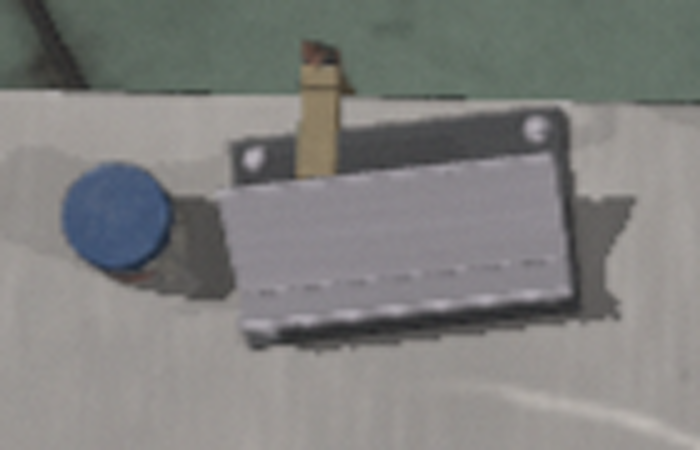

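View pics/c.png

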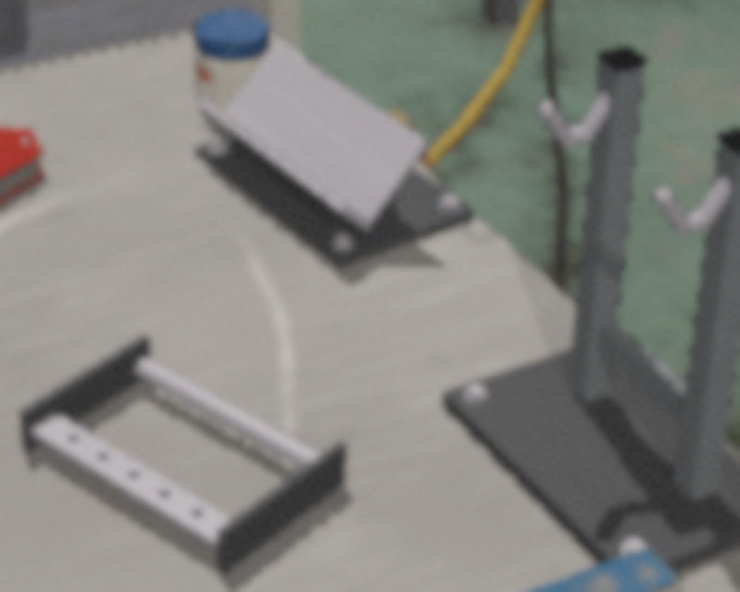

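```bash
cat > h.py <<'E'
import cv2,pickle,numpy as np
from scipy.optimize import least_squares
C={n:pickle.load(open(n+'.pkl','rb')) for n in('scene','top')}
def proj(n,P,C=C):
    c=C[n]; return cv2.projectPoints(np.float64(P).reshape(-1,1,3),c['rvec'],c['tvec'],c['intrinsics'],None)[0][:,0]
def un(p,f,o): return (np.array(p,float)+.5)/f-.5+np.array(o)
A=lambda p:un(p,4,(270,175)); B=lambda p:un(p,5,(160,165)); S=lambda p:un(p,3.7,(240,200))
def fit(obs,x0):
    def W(q,P):
        c,s=np.cos(q[2]),np.sin(q[2]); P=np.array(P)/1000.
        return np.array([q[0]+c*P[0]-s*P[1],q[1]+s*P[0]+c*P[1],P[2]])
    f=lambda q:np.concatenate([proj(n,W(q,P))[0]-p for n,P,p in obs])
    r=least_squares(f,x0,loss='soft_l1'); return r.x,f(r.x).reshape(-1,2)
E
python3 - <<'E'
from h import *
T='top';Z='scene'
stand=[(T,(-60,95,12),A((257,232))),(T,(-60,-95,12),A((530,232))),(T,(60,95,12),A((255,66))),(T,(-30,52,222),A((342,128))),(T,(-30,-52,222),A((512,126))),
(Z,(20,52,244),S((622,57))),(Z,(20,-52,244),S((735,139))),(Z,(-30,52,222),S((545,105))),(Z,(-30,-52,222),S((661,193))),(Z,(-60,95,12),S((447,397)))]
frame=[(T,(0,77,15),A((110,451))),(T,(0,-77,15),A((308,380))),(T,(12,83,30),A((97,444))),(T,(12,-83,30),A((325,360))),(T,(-93,-83,30),A((380,500))),
(Z,(0,77,15),S((138,362))),(Z,(0,-77,15),S((308,460))),(Z,(12,83,30),S((147,338))),(Z,(-93,83,30),S((23,413))),(Z,(12,-83,30),S((344,448))),(Z,(-93,-83,30),S((220,548)))]
rest=[(T,(60,95,8),B((232,145))),(T,(60,-95,8),B((567,108))),(T,(13.1,92,78.1),B((222,192))),(T,(13.1,-92,78.1),B((553,153))),(T,(-54.8,92,49.8),B((240,325))),(T,(-54.8,-92,49.8),B((573,293))),
(Z,(13.1,92,78.1),S((280,40))),(Z,(13.1,-92,78.1),S((424,150))),(Z,(-54.8,92,49.8),S((205,105))),(Z,(-60,-95,8),S((345,262))),(Z,(60,-95,8),S((470,213))),(Z,(-60,95,8),S((198,152)))]
for nm,o,x0 in(('stand',stand,(.7,0,0)),('frame',frame,(.5,0,.3)),('rest',rest,(.7,.4,0))):
    q,r=fit(o,x0); print(nm,q.round(4)); print(r.round(1).tolist())
E
```

```text
stand [ 0.6323 -0.1278  0.0221]
[[-0.1, 0.3], [-0.5, 0.2], [0.1, 0.0], [-0.1, 0.1], [0.6, 0.5], [0.3, -1.0], [2.4, -1.0], [0.2, 0.8], [0.0, 0.6], [-1.4, -2.3]]
frame [ 0.439  -0.0068  0.3726]
[[-0.2, 1.7], [2.6, 0.3], [-0.7, -0.2], [-0.7, -0.0], [-0.8, 1.1], [0.5, 1.4], [4.9, 3.8], [-0.3, -0.7], [-1.4, -0.3], [1.1, 0.1], [0.4, -2.3]]
rest [0.6315 0.2271 0.1251]
[[0.6, -0.9], [0.1, -0.3], [-0.2, 0.4], [1.5, 1.2], [0.2, 0.2], [0.6, -0.3], [-0.4, -0.2], [0.8, -2.5], [-0.8, -2.4], [-1.3, -0.3], [2.2, -0.8], [-0.8, -1.8]]
```

Emit:
move_arm(
  plan=[
    {"x": 0.03,"y": -0.05,"z": 0,"roll": -0.12,"jaw": 0},
    {"x": 0.06,"y": -0.1,"z": 0,"roll": -0.24,"jaw": 0},
    {"x": 0.09,"y": -0.15,"z": 0,"roll": -0.36,"jaw": 0},
    {"x": 0.12,"y": -0.2,"z": 0,"roll": -0.48,"jaw": 0},
    {"x": 0.15,"y": -0.25,"z": 0,"roll": -0.6,"jaw": 0},
    {"x": 0.18,"y": -0.3,"z": 0,"roll": -0.7,"jaw": 0},
    {"x": 0.2,"y": -0.35,"z": 0,"roll": -0.8,"jaw": 0},
    {"x": 0.22,"y": -0.4,"z": 0,"roll": -0.9,"jaw": 0},
    {"x": 0.23,"y": -0.45,"z": 0,"roll": -0.934,"jaw": 0},
    {"x": 0.24,"y": -0.5,"z": 0,"roll": -0.934,"jaw": 0},
    {"x": 0.25,"y": -0.55,"z": -0.02,"roll": -0.934,"jaw": 0},
    {"x": 0.257,"y": -0.6,"z": -0.05,"roll": -0.934,"jaw": 0},
    {"x": 0.263,"y": -0.64,"z": -0.08,"roll": -0.934,"jaw": 0},
    {"x": 0.263,"y": -0.659,"z": -0.1,"roll": -0.934,"jaw": 0},
    {"x": 0.263,"y": -0.659,"z": -0.12,"roll": -0.934,"jaw": 0},
    {"x": 0.263,"y": -0.659,"z": -0.12,"roll": -0.934,"jaw": 0},
    {"x": 0.263,"y": -0.659,"z": -0.12,"roll": -0.934,"jaw": 0},
  ],
)

```text
clock: 2.22
position: [0.4393, -0.0071, 0.1118]
eef_rot: [1.77, 2.595, 0.001]
wrist_force: [0.1, 0.7, -0.5]
finger_gap: 0.043
```

```bash
cat >> h.py <<'E'
def look(tag,boxes):
    from bench import eyes,get_obs
    for n,(x,y,w,h,f) in boxes.items():
        s=eyes.snapshot(n); pickle.dump(s,open(f'{n}_{tag}.pkl','wb'))
        cv2.imwrite(f'pics/{n}_{tag}.png',cv2.resize(s['color'][y:y+h,x:x+w,::-1],None,fx=f,fy=f,interpolation=cv2.INTER_CUBIC))
    o=get_obs(); print(o['clock'],o['position'].round(4),o['eef_rot'].round(3),o['wrist_force'].round(2),round(o['finger_gap'],4))
E
python3 -c "
from h import *
look('1',dict(scene=(200,160,200,200,3),top=(250,200,150,150,4)))"
```

```text
2.325 [ 0.4396 -0.0069  0.1121] [1.769e+00 2.595e+00 2.000e-03] [0.43 0.47 1.11] 0.0426
```

View pics/scene_1.png

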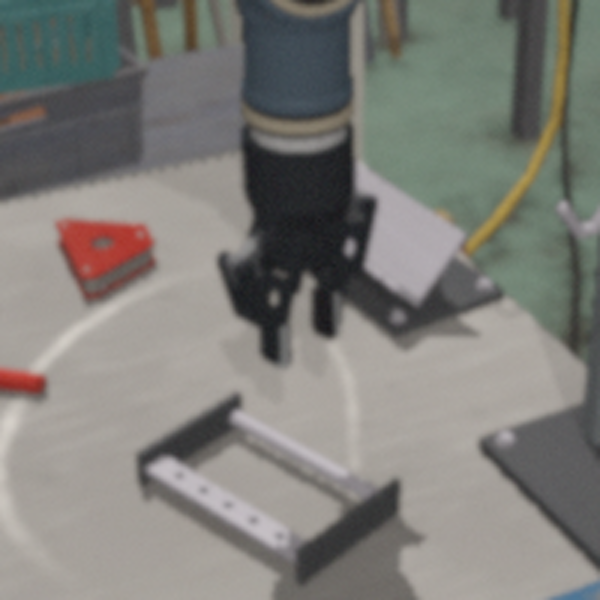

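View pics/top_1.png

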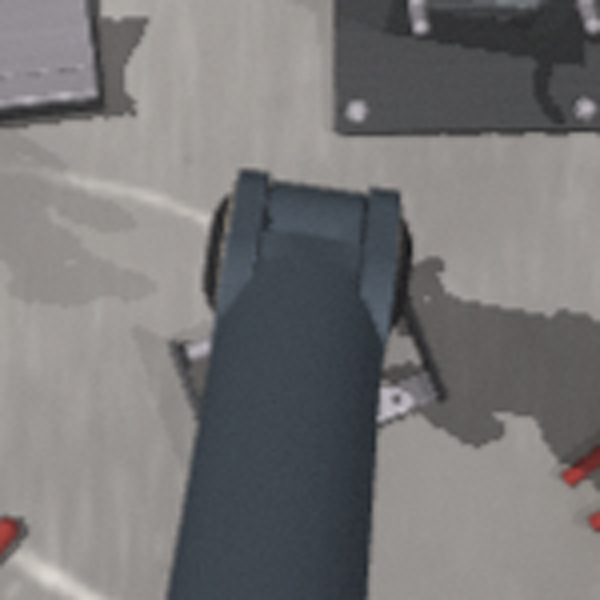

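Emit:
move_arm(
  plan=[
    {"z": -0.04,"jaw": 0},
    {"z": -0.075,"jaw": 0},
    {"z": -0.095,"jaw": 0},
    {"z": -0.104,"jaw": 0},
    {"z": -0.104,"jaw": 0},
    {"z": -0.104,"jaw": -1},
    {"z": -0.104,"jaw": -1},
    {"z": -0.104,"jaw": -1},
    {"z": -0.104,"jaw": -1},
    {"z": -0.104,"jaw": -1},
    {"z": -0.09,"jaw": -1},
    {"z": -0.07,"jaw": -1},
    {"z": -0.05,"jaw": -1},
    {"z": -0.03,"jaw": -1},
    {"z": -0.03,"jaw": -1},
    {"z": -0.03,"jaw": -1},
  ],
)

```text
validation failed for argument at $.pl...
```

```bash
python3 -c "
from h import *
look('2',dict(scene=(200,160,200,200,3)))"
```

```text
2.375 [ 0.4395 -0.0069  0.1121] [1.769e+00 2.595e+00 2.000e-03] [-0.93 -0.22  0.02] 0.0426
```

View pics/scene_2.png

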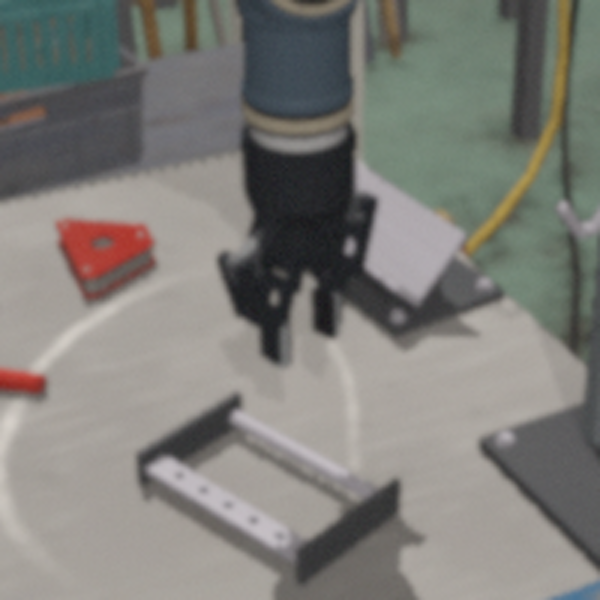

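The move was refused because every field must be present in each row, so I'm resending it in full.

Emit:
move_arm(
  plan=[
    {"x": 0,"y": 0,"roll": 0,"z": -0.04,"jaw": 0},
    {"x": 0,"y": 0,"roll": 0,"z": -0.075,"jaw": 0},
    {"x": 0,"y": 0,"roll": 0,"z": -0.095,"jaw": 0},
    {"x": 0,"y": 0,"roll": 0,"z": -0.104,"jaw": 0},
    {"x": 0,"y": 0,"roll": 0,"z": -0.104,"jaw": 0},
    {"x": 0,"y": 0,"roll": 0,"z": -0.104,"jaw": -1},
    {"x": 0,"y": 0,"roll": 0,"z": -0.104,"jaw": -1},
    {"x": 0,"y": 0,"roll": 0,"z": -0.104,"jaw": -1},
    {"x": 0,"y": 0,"roll": 0,"z": -0.104,"jaw": -1},
    {"x": 0,"y": 0,"roll": 0,"z": -0.104,"jaw": -1},
    {"x": 0,"y": 0,"roll": 0,"z": -0.09,"jaw": -1},
    {"x": 0,"y": 0,"roll": 0,"z": -0.07,"jaw": -1},
    {"x": 0,"y": 0,"roll": 0,"z": -0.05,"jaw": -1},
    {"x": 0,"y": 0,"roll": 0,"z": -0.03,"jaw": -1},
    {"x": 0,"y": 0,"roll": 0,"z": -0.03,"jaw": -1},
    {"x": 0,"y": 0,"roll": 0,"z": -0.03,"jaw": -1},
  ],
)

```text
clock: 4.38
position: [0.4382, -0.0072, 0.081]
eef_rot: [-1.77, -2.594, 0.001]
wrist_force: [0.3, -0.5, -4.8]
finger_gap: 0.0094
```

```bash
python3 -c "
from h import *
look('3',dict(scene=(200,160,200,200,3)))"
```

```text
4.425 [ 0.438  -0.0072  0.0807] [-1.770e+00 -2.594e+00  2.000e-03] [-0.67 -0.11 -4.45] 0.0093
```

View pics/scene_3.png

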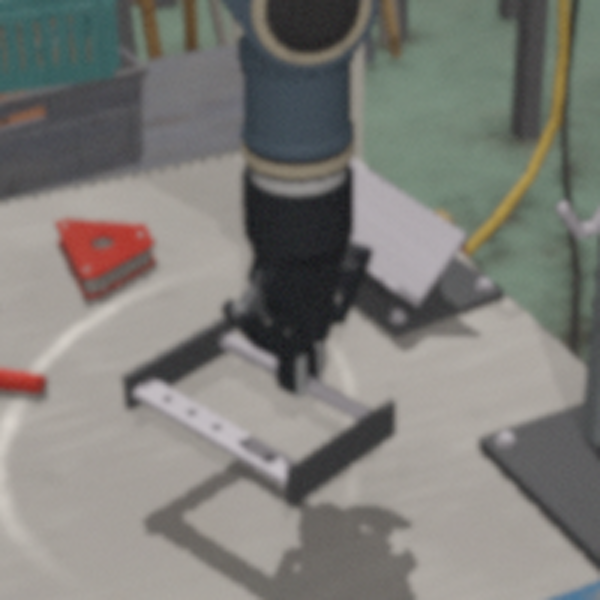

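Emit:
move_arm(
  plan=[
    {"x": 0,"y": 0,"z": 0.03,"roll": 0,"jaw": -1},
    {"x": 0,"y": 0,"z": 0.07,"roll": 0,"jaw": -1},
    {"x": 0.02,"y": 0.02,"z": 0.1,"roll": -0.04,"jaw": -1},
    {"x": 0.045,"y": 0.05,"z": 0.12,"roll": -0.08,"jaw": -1},
    {"x": 0.07,"y": 0.08,"z": 0.12,"roll": -0.12,"jaw": -1},
    {"x": 0.1,"y": 0.11,"z": 0.12,"roll": -0.16,"jaw": -1},
    {"x": 0.13,"y": 0.145,"z": 0.12,"roll": -0.2,"jaw": -1},
    {"x": 0.16,"y": 0.18,"z": 0.12,"roll": -0.248,"jaw": -1},
    {"x": 0.19,"y": 0.21,"z": 0.12,"roll": -0.248,"jaw": -1},
    {"x": 0.21,"y": 0.23,"z": 0.12,"roll": -0.248,"jaw": -1},
    {"x": 0.216,"y": 0.237,"z": 0.12,"roll": -0.248,"jaw": -1},
    {"x": 0.216,"y": 0.237,"z": 0.1,"roll": -0.248,"jaw": -1},
    {"x": 0.216,"y": 0.237,"z": 0.08,"roll": -0.248,"jaw": -1},
    {"x": 0.216,"y": 0.237,"z": 0.06,"roll": -0.248,"jaw": -1},
    {"x": 0.216,"y": 0.237,"z": 0.06,"roll": -0.248,"jaw": -1},
    {"x": 0.216,"y": 0.237,"z": 0.06,"roll": -0.248,"jaw": -1},
  ],
)

```text
clock: 6.42
position: [0.6553, 0.2295, 0.1418]
eef_rot: [2.078, 2.355, 0.001]
wrist_force: [-0.3, 0.1, -4.2]
finger_gap: 0.0092
```

```bash
python3 -c "
from h import *
look('4',dict(scene=(200,130,200,200,3),top=(160,140,150,150,4)))"
```

```text
6.525 [0.6557 0.2297 0.1425] [2.078 2.355 0.003] [ 0.33  0.82 -4.11] 0.0094
```

View pics/scene_4.png

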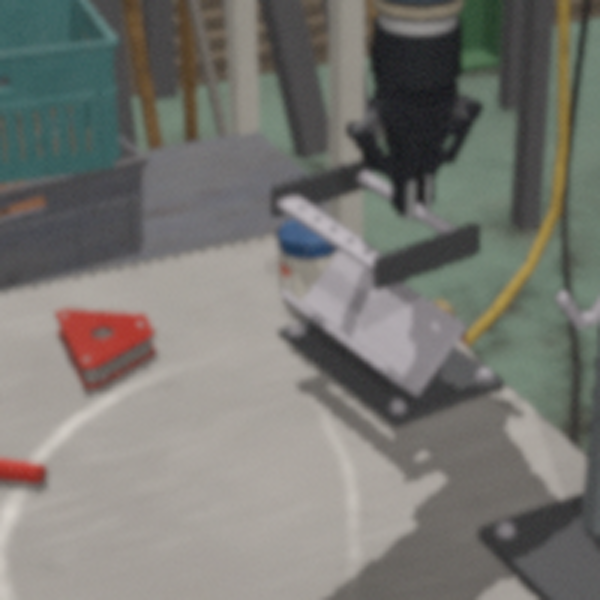

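View pics/top_4.png

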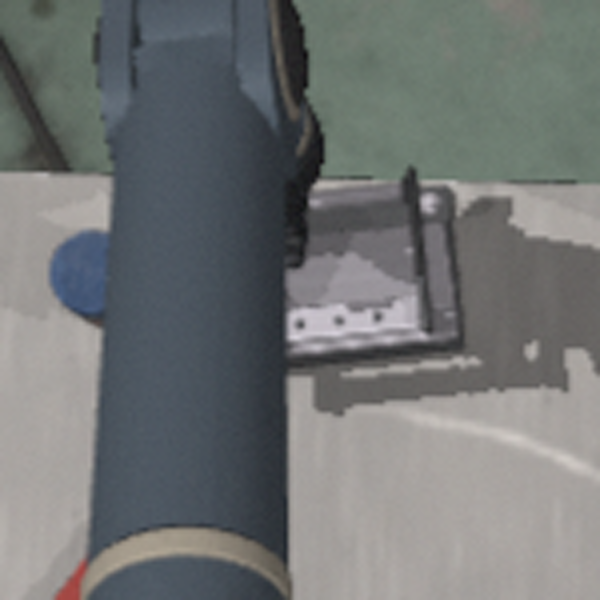

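```bash
cat >> h.py <<'E'
from scipy.spatial.transform import Rotation as Ro
def fit6(obs,x0,free=(0,1,2,3,4)):
    # q: x,y,z,yaw,pitch (rail droop positive = rail below bar)
    free=list(free)
    def W(q,P):
        return np.array(q[:3])+Ro.from_euler('ZY',[q[3],-q[4]]).apply(np.array(P)/1000.)
    def full(v):
        q=np.array(x0,float); q[free]=v; return q
    f=lambda v:np.concatenate([proj(n,W(full(v),P))[0]-p for n,P,p in obs])
    r=least_squares(f,np.array(x0,float)[free],loss='soft_l1'); return full(r.x),f(r.x).reshape(-1,2)
E
python3 - <<'E'
from h import *
S=lambda p:un(p,3,(200,130));A=lambda p:un(p,4,(160,140))
o=[('scene',(-93,-83,15),S((375,258))),('scene',(-93,-83,-15),S((378,287))),('scene',(12,-83,15),S((479,224))),('scene',(12,-83,-15),S((479,249))),
('scene',(-93,83,15),S((272,187))),('scene',(-93,83,-15),S((275,212))),('top',(-93,-83,15),A((430,332))),('top',(12,-83,15),A((414,166)))]
q,r=fit6(o,(.655,.23,.15,.125,0));print(q.round(4));print(r.round(1).tolist())
E
```

```text
[0.6552 0.2335 0.1499 0.1029 0.0679]
[[-0.1, -0.1], [-0.6, 1.0], [0.6, -1.6], [0.8, 0.6], [-0.4, -1.1], [-0.4, 0.7], [-0.5, -0.4], [0.4, 0.1]]
```

Emit:
move_arm(
  plan=[
    {"x": 0,"y": 0,"z": -0.015,"roll": 0.0,"jaw": -1},
    {"x": 0,"y": 0,"z": -0.03,"roll": 0,"jaw": -1},
    {"x": 0,"y": 0,"z": -0.04,"roll": 0,"jaw": -1},
    {"x": 0,"y": 0,"z": -0.04,"roll": 0,"jaw": -0.9},
    {"x": 0,"y": 0,"z": -0.04,"roll": 0,"jaw": -0.85},
    {"x": 0,"y": 0,"z": -0.04,"roll": 0,"jaw": -0.8},
    {"x": 0,"y": 0,"z": -0.04,"roll": 0,"jaw": -0.8},
  ],
)

```text
clock: 7.4
position: [0.6552, 0.2297, 0.1018]
eef_rot: [2.078, 2.356, 0.001]
wrist_force: [0.4, -0.3, -4.1]
finger_gap: 0.009
```

```bash
python3 -c "
from h import *
look('5',dict(scene=(200,130,200,200,3)))"
```

```text
7.45 [0.6551 0.2297 0.1017] [2.078e+00 2.356e+00 1.000e-03] [-0.02  0.06 -4.12] 0.0095
```

View pics/scene_5.png

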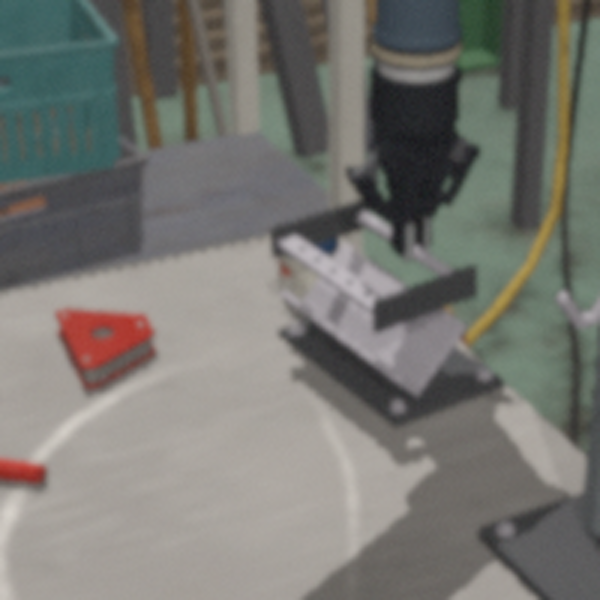

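Emit:
move_arm(
  plan=[
    {"x": 0,"y": 0,"z": 0,"roll": 0,"jaw": -0.78},
    {"x": 0,"y": 0,"z": 0,"roll": 0,"jaw": -0.78},
    {"x": 0,"y": 0,"z": 0,"roll": 0,"jaw": -0.77},
    {"x": 0,"y": 0,"z": 0,"roll": 0,"jaw": -0.77},
    {"x": 0,"y": 0,"z": 0,"roll": 0,"jaw": -0.76},
    {"x": 0,"y": 0,"z": 0,"roll": 0,"jaw": -0.76},
  ],
)

```text
clock: 8.2
position: [0.655, 0.2296, 0.1013]
eef_rot: [2.078, 2.356, 0.0]
wrist_force: [-0.2, 0.4, -3.4]
finger_gap: 0.0107
```

```bash
python3 -c "
from h import *
look('6',dict(scene=(200,130,200,200,3)))"
```

```text
8.25 [0.655  0.2297 0.1013] [2.078 2.356 0.   ] [ 0.29  0.13 -4.33] 0.0107
```

View pics/scene_6.png

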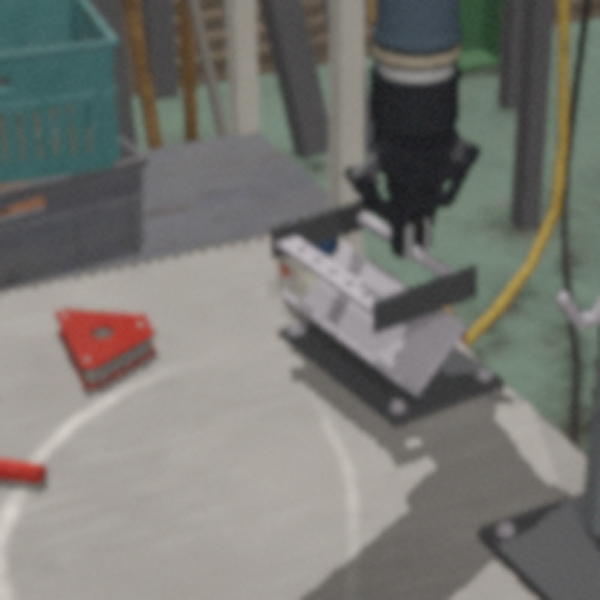

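Emit:
move_arm(
  plan=[
    {"x": 0,"y": 0,"z": 0,"roll": 0,"jaw": -0.75},
    {"x": 0,"y": 0,"z": 0,"roll": 0,"jaw": -0.745},
    {"x": 0,"y": 0,"z": 0,"roll": 0,"jaw": -0.74},
    {"x": 0,"y": 0,"z": 0,"roll": 0,"jaw": -0.735},
    {"x": 0,"y": 0,"z": 0,"roll": 0,"jaw": -0.735},
    {"x": 0,"y": 0,"z": 0,"roll": 0,"jaw": -0.735},
  ],
)

```text
clock: 9.0
position: [0.6547, 0.2297, 0.1014]
eef_rot: [-2.078, -2.356, 0.001]
wrist_force: [-1.0, -0.1, -1.4]
finger_gap: 0.0115
```

```bash
python3 -c "
from h import *
look('7',dict(scene=(200,130,200,200,3)))"
```

```text
9.05 [0.6547 0.2297 0.1013] [-2.078e+00 -2.356e+00  1.000e-03] [-1.55  0.01 -1.28] 0.0116
```

View pics/scene_7.png

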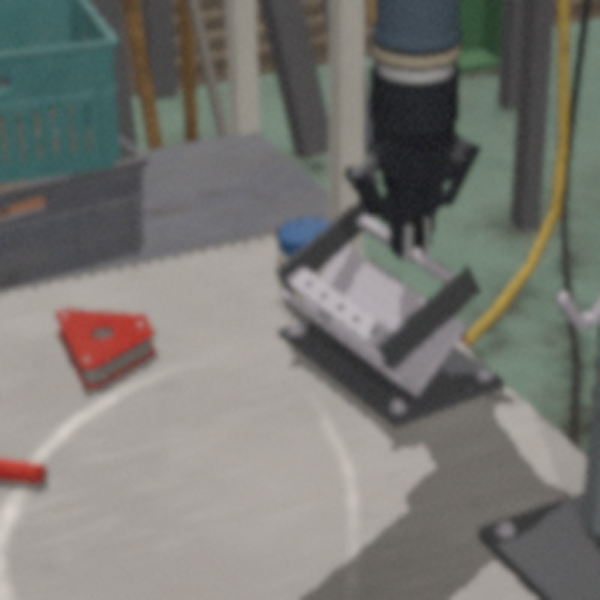

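Emit:
move_arm(
  plan=[
    {"x": 0,"y": 0,"z": 0,"roll": 0,"jaw": -0.72},
    {"x": 0,"y": 0,"z": 0,"roll": 0,"jaw": -0.7},
    {"x": 0,"y": 0,"z": 0,"roll": 0,"jaw": -0.6},
    {"x": 0,"y": 0,"z": 0,"roll": 0,"jaw": -0.4},
    {"x": 0,"y": 0,"z": 0,"roll": 0,"jaw": -0.2},
    {"x": 0,"y": 0,"z": 0,"roll": 0,"jaw": -0.2},
    {"x": 0,"y": 0,"z": 0,"roll": 0,"jaw": -0.2},
    {"x": 0,"y": 0,"z": 0,"roll": 0,"jaw": -0.2},
  ],
)

```text
clock: 10.05
position: [0.655, 0.2297, 0.1013]
eef_rot: [2.078, 2.356, 0.0]
wrist_force: [-0.4, 1.3, 0.0]
finger_gap: 0.0338
```

```bash
python3 -c "
from h import *
look('8',dict(scene=(250,160,150,150,4),top=(160,140,150,150,4)))"
```

```text
10.15 [0.655  0.2297 0.1013] [-2.078 -2.356 -0.   ] [ 0.34 -0.24 -0.03] 0.0342
```

View pics/scene_8.png

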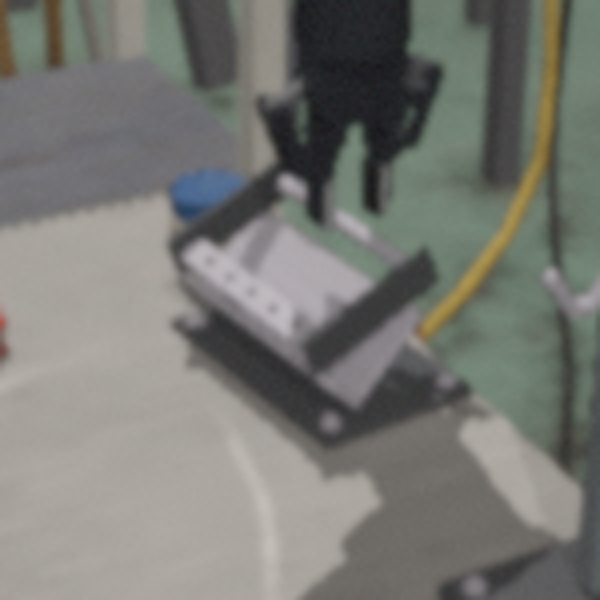

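View pics/top_8.png

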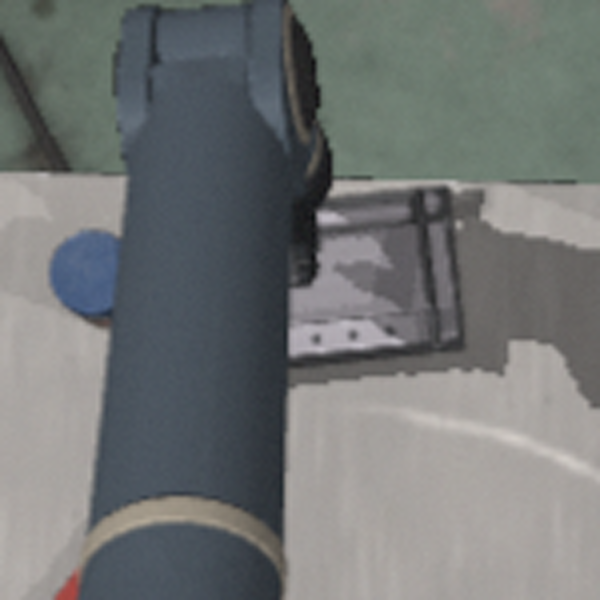

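Run:
```python
from h import *
S=lambda p:un(p,4,(250,160));A=lambda p:un(p,4,(160,140))
o=[('scene',(-93,-83,15),S((305,343))),('scene',(-93,-83,-15),S((318,371))),('scene',(12,-83,15),S((428,247))),('scene',(12,-83,-15),S((438,276))),
('scene',(-93,83,15),S((170,242))),('scene',(12,83,15),S((277,167))),('top',(-93,-83,15),A((432,345))),('top',(12,-83,15),A((424,190)))]
q,r=fit6(o,(.655,.23,.106,.125,.78));print(q.round(4));print(r.round(1).tolist())
R=np.array([.6315,.2271]);d=q[:2]-R;c,s=np.cos(.1251),np.sin(.1251);print(c*d[0]+s*d[1],-s*d[0]+c*d[1])
```

```text
[0.6551 0.2397 0.0935 0.1406 0.3901]
[[-0.3, 0.2], [0.0, 1.4], [0.3, -0.3], [0.9, 0.8], [-2.0, -0.3], [0.8, -3.6], [0.6, 0.0], [-2.6, 0.2]]
0.025029282849436795 0.009557486670853706
```

```bash
cat >> h.py <<'E'
def overlay(pkl,n,q,box,out,flip=1):
    c=pickle.load(open(pkl,'rb')); x,y,w,h,f=box
    im=np.ascontiguousarray(cv2.resize(c['color'][y:y+h,x:x+w,::-1],None,fx=f,fy=f,interpolation=cv2.INTER_CUBIC))
    R=Ro.from_euler('ZY',[q[3],-q[4]])
    def line(a,b,col):
        p=proj(n,np.array(q[:3])+R.apply(np.array([a,b])/1000.)); p=((p-[x,y]+.5)*f-.5).astype(int)
        cv2.line(im,tuple(map(int,p[0])),tuple(map(int,p[1])),col,1,cv2.LINE_AA)
    for s in(83,-83):
        P=[(12,s,15),(-93,s,15),(-93,s,-15),(12,s,-15)]
        for i in range(4): line(P[i],P[(i+1)%4],(0,255,255))
    line((0,77,0),(0,-77,0),(0,0,255)); 
    for xx in(-70,-90): line((xx,77,0),(xx,-77,0),(0,255,0))
    cv2.imwrite(out,im)
E
python3 - <<'E'
from h import *
overlay('scene_8.pkl','scene',(.6513,.2335,.106,.125,.785),(250,160,150,150,4),'pics/o1.png')
overlay('top_8.pkl','top',(.6513,.2335,.106,.125,.785),(160,140,150,150,4),'pics/o2.png')
E
```

```text
(no output)
```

View pics/o1.png

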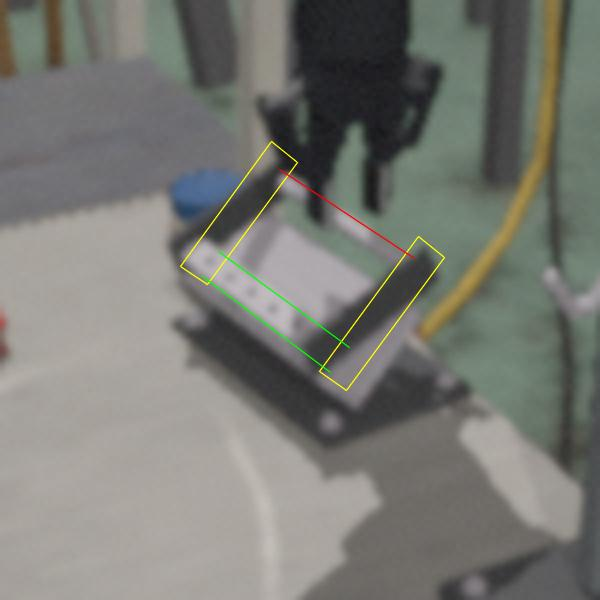

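View pics/o2.png

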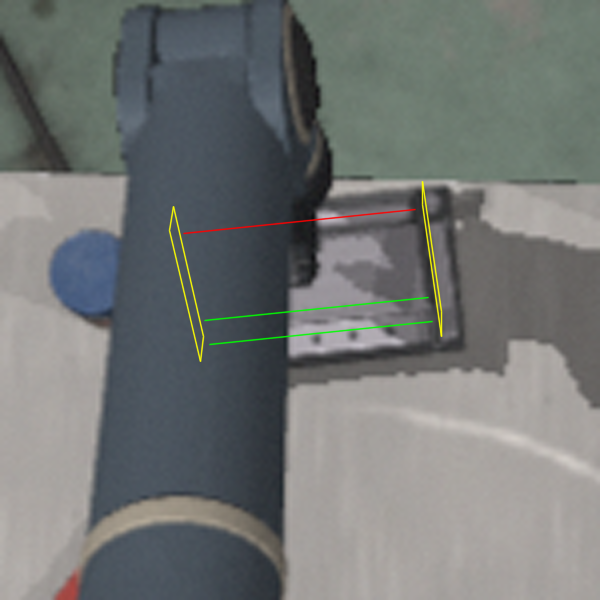

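The overlay shows the frame's lower ends sitting on top of the lip, with a pitch of 0.39 instead of 0.785. I'll regrip lower down, lift it over the lip and set it again.

Emit:
move_arm(
  plan=[
    {"x": 0,"y": 0,"z": -0.007,"roll": 0,"jaw": -0.2},
    {"x": 0,"y": 0,"z": -0.013,"roll": 0,"jaw": -0.2},
    {"x": 0,"y": 0,"z": -0.013,"roll": 0,"jaw": -0.2},
    {"x": 0,"y": 0,"z": -0.013,"roll": 0,"jaw": -0.6},
    {"x": 0,"y": 0,"z": -0.013,"roll": 0,"jaw": -1},
    {"x": 0,"y": 0,"z": -0.013,"roll": 0,"jaw": -1},
    {"x": 0,"y": 0,"z": -0.013,"roll": 0,"jaw": -1},
    {"x": 0,"y": 0,"z": -0.013,"roll": 0,"jaw": -1},
    {"x": 0,"y": 0,"z": -0.005,"roll": 0,"jaw": -1},
    {"x": 0.004,"y": 0,"z": 0.005,"roll": 0,"jaw": -1},
    {"x": 0.008,"y": 0,"z": 0.008,"roll": 0,"jaw": -1},
    {"x": 0.008,"y": 0,"z": 0.008,"roll": 0,"jaw": -1},
  ],
)

```text
clock: 11.65
position: [0.6636, 0.2296, 0.1097]
eef_rot: [2.078, 2.355, 0.001]
wrist_force: [-0.1, 0.2, -5.2]
finger_gap: 0.0099
```

```bash
python3 -c "
from h import *
look('9',dict(scene=(250,160,150,150,4)))"
```

```text
11.7 [0.6631 0.2296 0.1093] [ 2.079  2.356 -0.   ] [-0.28  0.09 -3.7 ] 0.0093
```

View pics/scene_9.png

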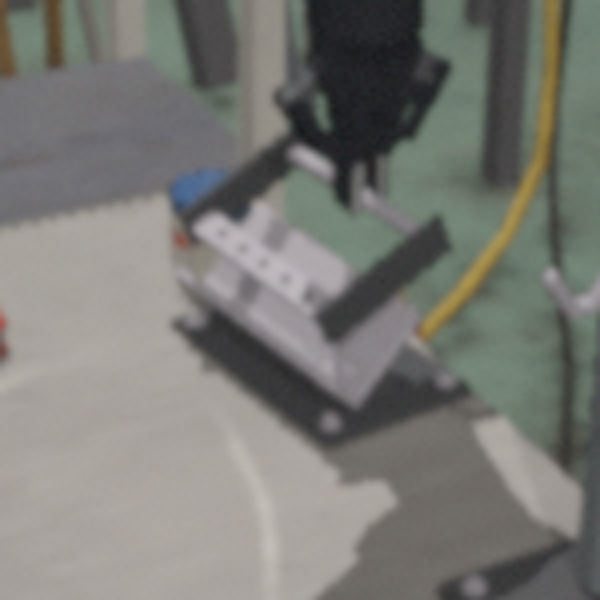

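Run:
```python
from h import *
S=lambda p:un(p,4,(250,160))
o=[('scene',(-93,-83,15),S((318,312))),('scene',(-93,-83,-15),S((330,342))),('scene',(12,-83,15),S((438,214))),('scene',(12,-83,-15),S((451,245))),
('scene',(-93,83,15),S((183,197))),('scene',(12,83,15),S((290,130)))]
q,r=fit6(o,(.663,.2335,.12,.125,.39),(1,2,4));print(q.round(4));print(r.round(1).tolist())
overlay('scene_9.pkl','scene',q,(250,160,150,150,4),'pics/o1.png')
```

```text
[0.663  0.2384 0.1164 0.125  0.3986]
[[-1.1, -0.4], [-0.4, 0.5], [0.7, -0.4], [0.6, 0.4], [-2.4, 2.9], [0.7, -2.4]]
```

View pics/o1.png

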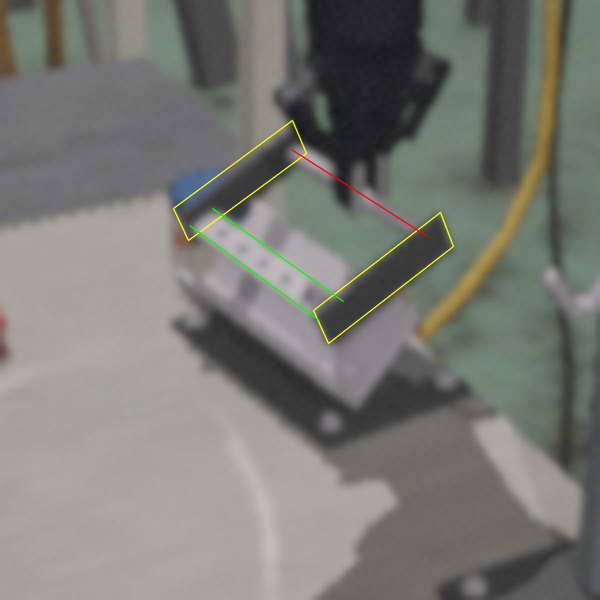

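Emit:
move_arm(
  plan=[
    {"x": 0,"y": 0,"z": 0,"roll": 0,"jaw": -0.8},
    {"x": 0,"y": 0,"z": 0,"roll": 0,"jaw": -0.76},
    {"x": 0,"y": 0,"z": 0,"roll": 0,"jaw": -0.75},
    {"x": 0,"y": 0,"z": 0,"roll": 0,"jaw": -0.745},
    {"x": 0,"y": 0,"z": 0,"roll": 0,"jaw": -0.74},
    {"x": 0,"y": 0,"z": 0,"roll": 0,"jaw": -0.74},
    {"x": 0,"y": 0,"z": 0,"roll": 0,"jaw": -0.74},
  ],
)

```text
clock: 12.58
position: [0.6629, 0.2296, 0.1093]
eef_rot: [-2.078, -2.356, 0.0]
wrist_force: [-1.0, -0.5, -3.5]
finger_gap: 0.0111
```

```bash
python3 -c "
from h import *
look('10',dict(scene=(250,160,150,150,4)))"
```

```text
12.625 [0.6628 0.2295 0.1093] [-2.078 -2.356  0.   ] [-0.09 -0.15 -3.93] 0.0108
```

View pics/scene_10.png

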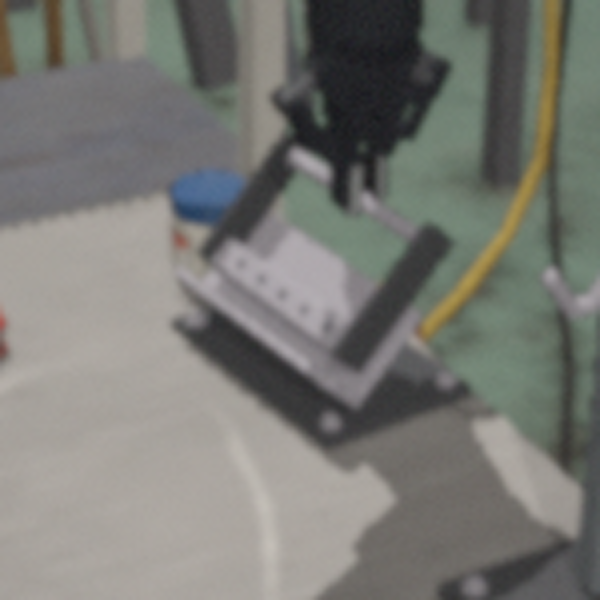

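Emit:
move_arm(
  plan=[
    {"x": -0.003,"y": 0,"z": -0.003,"roll": 0,"jaw": -0.74},
    {"x": -0.006,"y": 0,"z": -0.006,"roll": 0,"jaw": -0.74},
    {"x": -0.009,"y": -0.001,"z": -0.009,"roll": 0,"jaw": -0.74},
    {"x": -0.01,"y": -0.001,"z": -0.01,"roll": 0,"jaw": -0.735},
    {"x": -0.01,"y": -0.001,"z": -0.01,"roll": 0,"jaw": -0.73},
    {"x": -0.01,"y": -0.001,"z": -0.01,"roll": 0,"jaw": -0.72},
    {"x": -0.01,"y": -0.001,"z": -0.01,"roll": 0,"jaw": -0.72},
  ],
)

```text
clock: 13.5
position: [0.6538, 0.2293, 0.1]
eef_rot: [2.078, 2.356, 0.003]
wrist_force: [3.1, 2.6, 0.5]
finger_gap: 0.0116
```

```bash
python3 -c "
from h import *
look('11',dict(scene=(250,160,150,150,4)))
overlay('scene_11.pkl','scene',(.6513,.236,.106,.125,.785),(250,160,150,150,4),'pics/o3.png')
"
```

```text
13.55 [0.6537 0.2293 0.1   ] [2.078 2.356 0.003] [2.9  3.61 0.74] 0.012
```

View pics/o3.png

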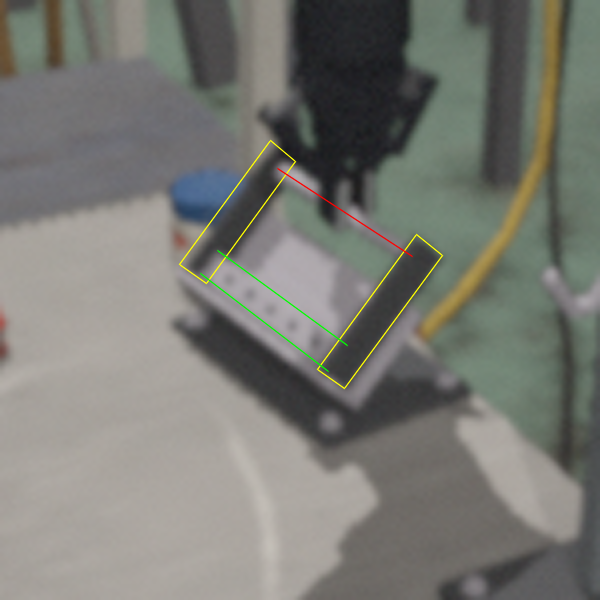

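Emit:
move_arm(
  plan=[
    {"x": 0,"y": 0,"z": 0,"roll": 0,"jaw": -0.6},
    {"x": 0,"y": 0,"z": 0,"roll": 0,"jaw": -0.4},
    {"x": 0,"y": 0,"z": 0,"roll": 0,"jaw": -0.2},
    {"x": 0,"y": 0,"z": 0,"roll": 0,"jaw": -0.2},
    {"x": 0,"y": 0,"z": 0,"roll": 0,"jaw": -0.2},
    {"x": 0,"y": 0,"z": 0,"roll": 0,"jaw": -0.2},
    {"x": 0,"y": 0,"z": 0,"roll": 0,"jaw": -0.2},
  ],
)

```text
clock: 14.42
position: [0.653, 0.2287, 0.0993]
eef_rot: [-2.078, -2.356, -0.0]
wrist_force: [-0.2, -0.1, 0.3]
finger_gap: 0.0345
```

```bash
python3 -c "
from h import *
look('12',dict(scene=(250,160,150,150,4),top=(160,140,150,150,4)))
q=(.6513,.236,.106,.125,.785)
overlay('scene_12.pkl','scene',q,(250,160,150,150,4),'pics/o4.png')
overlay('top_12.pkl','top',q,(160,140,150,150,4),'pics/o5.png')
"
```

```text
14.525 [0.653  0.2287 0.0993] [2.078 2.356 0.   ] [-0.06  0.25 -0.34] 0.0344
```

View pics/o4.png

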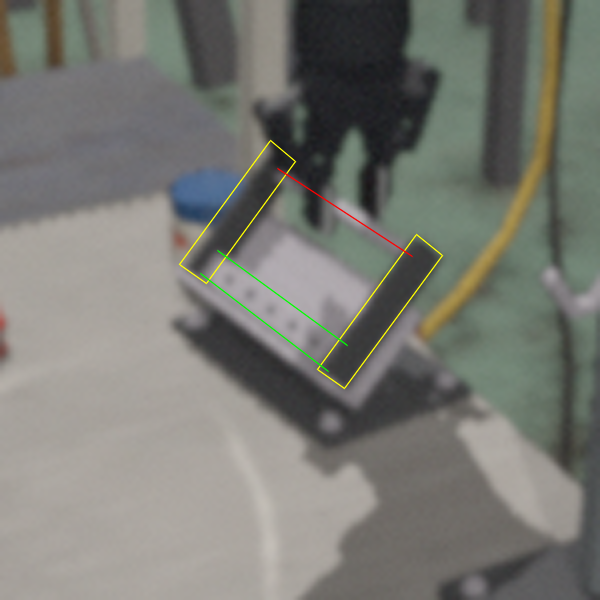

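View pics/o5.png

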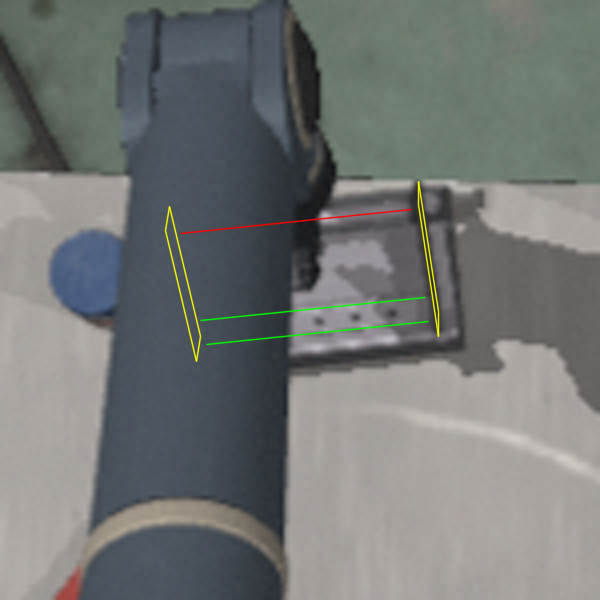

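Run:
```python
from h import *
# can: top circle centre & bottom centre
c=C['top']
def back(n,uv,z):
    c=C[n];R=cv2.Rodrigues(c['rvec'])[0];t=c['tvec'];d=R.T@np.linalg.inv(c['intrinsics'])@np.array([*uv,1.]);o=-R.T@t
    return o+d*(z-o[2])/d[2]
print(back('top',A((672,48)),.2), back('top',A((600,118)),.0),back('scene',(462,364),0.0),back('scene',(476,290),.2))
```

```text
[ 0.66063604 -0.28110036  0.2       ] [ 0.66034499 -0.27765568  0.        ] [ 0.6637669  -0.28159992  0.        ] [ 0.64240074 -0.30147308  0.2       ]
```

Emit:
move_arm(
  plan=[
    {"x": -0.001,"y": 0.002,"z": -0.003,"roll": 0,"jaw": -0.2},
    {"x": -0.001,"y": 0.002,"z": -0.005,"roll": 0,"jaw": -0.2},
    {"x": -0.001,"y": 0.002,"z": -0.005,"roll": 0,"jaw": -0.6},
    {"x": -0.001,"y": 0.002,"z": -0.005,"roll": 0,"jaw": -1},
    {"x": -0.001,"y": 0.002,"z": -0.005,"roll": 0,"jaw": -1},
    {"x": -0.001,"y": 0.002,"z": -0.005,"roll": 0,"jaw": -1},
    {"x": -0.001,"y": 0.002,"z": -0.005,"roll": 0,"jaw": -1},
    {"x": -0.001,"y": 0.002,"z": 0.005,"roll": 0,"jaw": -1},
    {"x": -0.001,"y": 0.002,"z": 0.03,"roll": 0,"jaw": -1},
    {"x": -0.001,"y": 0.002,"z": 0.07,"roll": 0,"jaw": -1},
    {"x": -0.001,"y": 0.002,"z": 0.11,"roll": 0,"jaw": -1},
    {"x": -0.01,"y": 0,"z": 0.14,"roll": 0,"jaw": -1},
    {"x": -0.03,"y": -0.02,"z": 0.15,"roll": 0,"jaw": -1},
    {"x": -0.05,"y": -0.04,"z": 0.15,"roll": 0,"jaw": -1},
    {"x": -0.05,"y": -0.04,"z": 0.15,"roll": 0,"jaw": -1},
  ],
)

```text
clock: 16.4
position: [0.5999, 0.1859, 0.2486]
eef_rot: [-2.08, -2.35, 0.007]
wrist_force: [0.1, 0.5, -4.2]
finger_gap: 0.0096
```

```bash
python3 -c "
from h import *
look('13',dict(scene=(220,60,200,200,3)))
"
```

```text
16.45 [0.601  0.1877 0.2487] [-2.078 -2.352  0.004] [ 0.13  0.51 -4.87] 0.0099
```

View pics/scene_13.png

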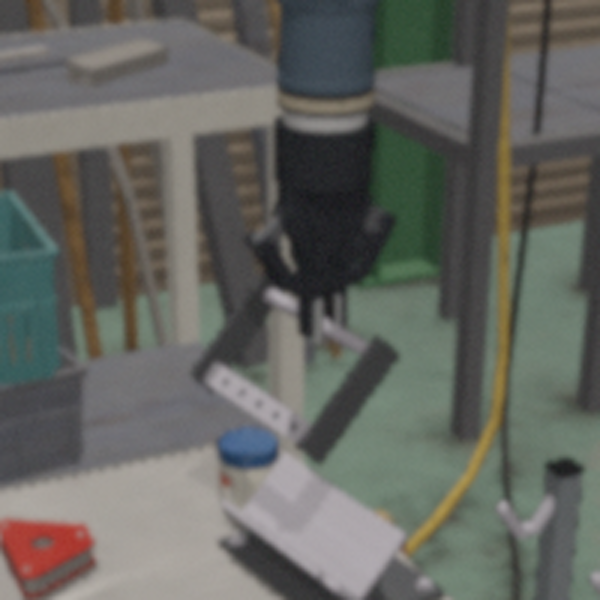

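Emit:
move_arm(
  plan=[
    {"x": -0.02,"y": -0.03,"z": 0,"roll": -0.02,"jaw": -1},
    {"x": -0.04,"y": -0.06,"z": 0,"roll": -0.04,"jaw": -1},
    {"x": -0.06,"y": -0.1,"z": 0,"roll": -0.06,"jaw": -1},
    {"x": -0.08,"y": -0.14,"z": 0,"roll": -0.08,"jaw": -1},
    {"x": -0.092,"y": -0.18,"z": 0,"roll": -0.103,"jaw": -1},
    {"x": -0.092,"y": -0.22,"z": 0,"roll": -0.103,"jaw": -1},
    {"x": -0.092,"y": -0.26,"z": 0,"roll": -0.103,"jaw": -1},
    {"x": -0.092,"y": -0.295,"z": 0,"roll": -0.103,"jaw": -1},
    {"x": -0.092,"y": -0.315,"z": 0,"roll": -0.103,"jaw": -1},
    {"x": -0.092,"y": -0.322,"z": 0,"roll": -0.103,"jaw": -1},
    {"x": -0.092,"y": -0.322,"z": 0,"roll": -0.103,"jaw": -1},
    {"x": -0.092,"y": -0.322,"z": 0,"roll": -0.103,"jaw": -1},
  ],
)

```text
clock: 17.95
position: [0.5111, -0.1317, 0.2491]
eef_rot: [-2.194, -2.247, -0.0]
wrist_force: [0.3, -0.5, -3.7]
finger_gap: 0.0096
```

```bash
python3 -c "
from h import *
look('14',dict(scene=(270,100,200,200,3),top=(290,140,150,150,4)))
q=(.511,-.129,.260,.022,.785)
overlay('scene_14.pkl','scene',q,(270,100,200,200,3),'pics/o6.png')
overlay('top_14.pkl','top',q,(290,140,150,150,4),'pics/o7.png')
"
```

```text
18.05 [ 0.5111 -0.1321  0.2492] [-2.194 -2.248 -0.   ] [-0.13  0.31 -4.47] 0.0098
```

View pics/o6.png

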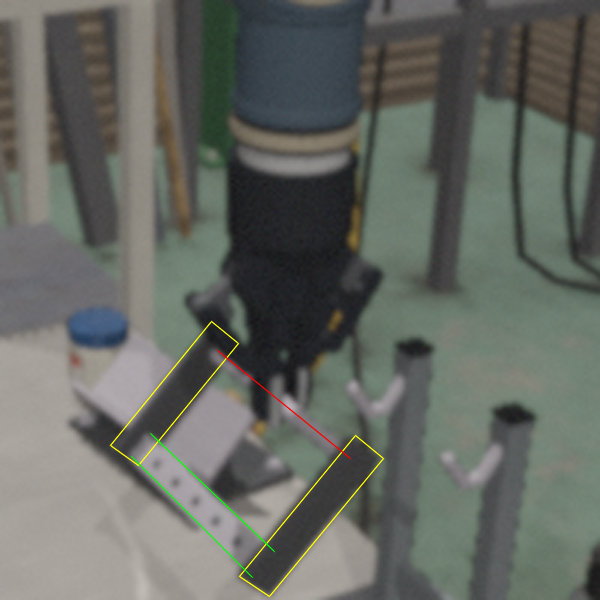

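View pics/o7.png

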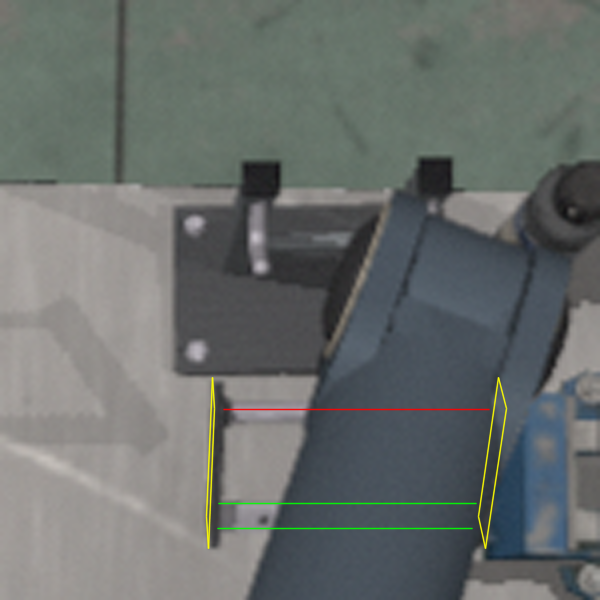

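Emit:
move_arm(
  plan=[
    {"x": 0,"y": 0,"z": -0.006,"roll": 0,"jaw": -1},
    {"x": 0.015,"y": 0,"z": -0.01,"roll": 0,"jaw": -1},
    {"x": 0.035,"y": 0.001,"z": -0.01,"roll": 0,"jaw": -1},
    {"x": 0.055,"y": 0.001,"z": -0.01,"roll": 0,"jaw": -1},
    {"x": 0.075,"y": 0.002,"z": -0.01,"roll": 0,"jaw": -1},
    {"x": 0.095,"y": 0.002,"z": -0.01,"roll": 0,"jaw": -1},
    {"x": 0.107,"y": 0.002,"z": -0.01,"roll": 0,"jaw": -1},
    {"x": 0.113,"y": 0.002,"z": -0.01,"roll": 0,"jaw": -1},
    {"x": 0.113,"y": 0.002,"z": -0.01,"roll": 0,"jaw": -1},
    {"x": 0.113,"y": 0.002,"z": -0.01,"roll": 0,"jaw": -1},
  ],
)

```text
clock: 19.3
position: [0.6234, -0.1315, 0.2393]
eef_rot: [-2.197, -2.245, 0.0]
wrist_force: [-0.1, -0.4, -3.7]
finger_gap: 0.0098
```

```bash
python3 -c "
from h import *
look('15',dict(scene=(320,140,150,150,4),top=(310,120,150,150,4)))
"
```

```text
19.4 [ 0.6235 -0.1315  0.2395] [-2.197e+00 -2.245e+00 -1.000e-03] [ 0.21 -0.24 -4.52] 0.0092
```

View pics/scene_15.png

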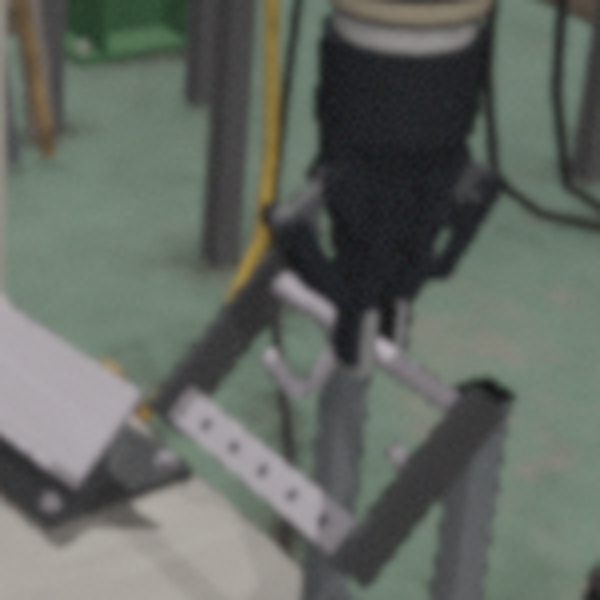

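View pics/top_15.png

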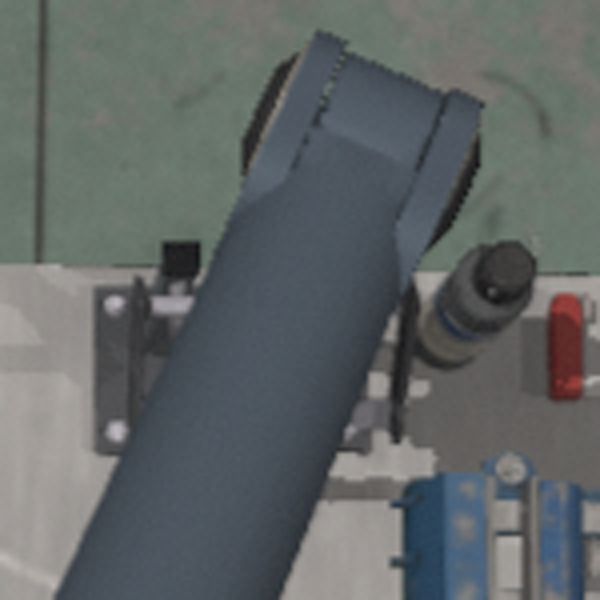

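Run:
```python
from h import *
def back(n,uv,z):
    c=C[n];R=cv2.Rodrigues(c['rvec'])[0];t=c['tvec'];d=R.T@np.linalg.inv(c['intrinsics'])@np.array([*uv,1.]);o=-R.T@t
    return o+d*(z-o[2])/d[2]
print(back('top',un((170,305),4,(310,120)),.249))
# hook tips left in first image and left post top
print(back('top',A((342,128)),.222),back('top',A((342,38)),.244))
q=(.6235,-.130,.249,.02,.785)
overlay('scene_15.pkl','scene',q,(320,140,150,150,4),'pics/o8.png')
```

```text
[ 0.62136052 -0.06719236  0.249     ]
[ 0.60141247 -0.07666618  0.222     ] [ 0.65131727 -0.07440318  0.244     ]
```

View pics/o8.png

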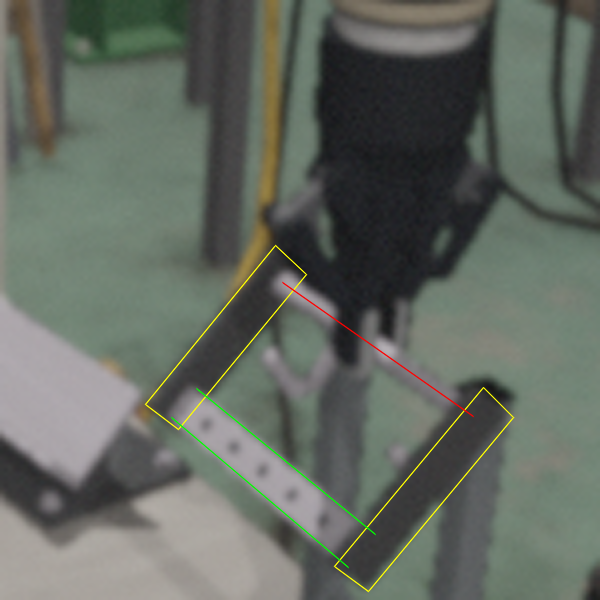

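Emit:
move_arm(
  plan=[
    {"x": 0.001,"y": 0.001,"z": -0.01,"roll": 0,"jaw": -1},
    {"x": 0.001,"y": 0.001,"z": -0.02,"roll": 0,"jaw": -1},
    {"x": 0.001,"y": 0.001,"z": -0.028,"roll": 0,"jaw": -1},
    {"x": 0.001,"y": 0.001,"z": -0.033,"roll": 0,"jaw": -1},
    {"x": 0.001,"y": 0.001,"z": -0.036,"roll": 0,"jaw": -1},
    {"x": 0.001,"y": 0.001,"z": -0.036,"roll": 0,"jaw": -1},
  ],
)

```text
clock: 20.15
position: [0.625, -0.1303, 0.2032]
eef_rot: [-2.197, -2.246, 0.0]
wrist_force: [-0.1, -0.5, -4.1]
finger_gap: 0.0099
```

```bash
python3 -c "
from h import *
look('16',dict(scene=(320,140,150,150,4)))
"
```

```text
20.2 [ 0.6251 -0.1304  0.2035] [2.197 2.245 0.   ] [-0.29 -0.39 -4.3 ] 0.0095
```

View pics/scene_16.png

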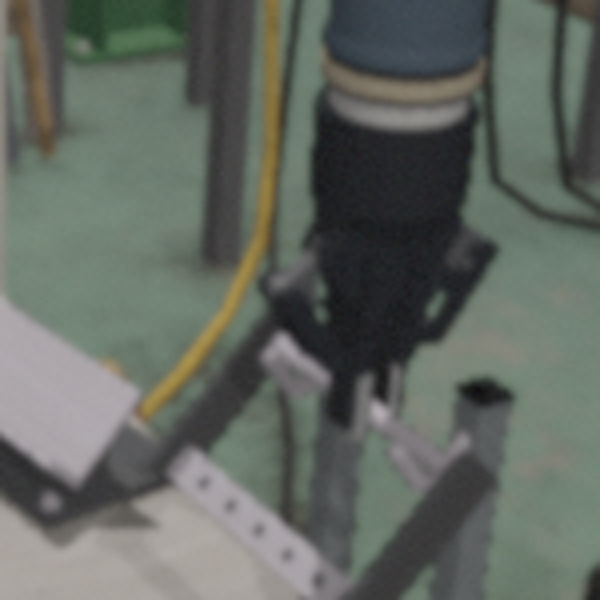

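Emit:
move_arm(
  plan=[
    {"x": 0,"y": 0,"z": -0.001,"roll": 0,"jaw": -1},
    {"x": 0,"y": 0,"z": -0.002,"roll": 0,"jaw": -1},
    {"x": 0,"y": 0,"z": -0.003,"roll": 0,"jaw": -1},
  ],
)

```text
clock: 20.58
position: [0.6254, -0.1303, 0.2007]
eef_rot: [2.196, 2.245, 0.001]
wrist_force: [1.8, -0.1, -2.5]
finger_gap: 0.0095
```

Emit:
move_arm(
  plan=[
    {"x": 0,"y": 0,"z": -0.001,"roll": 0,"jaw": -1},
    {"x": 0,"y": 0,"z": -0.001,"roll": 0,"jaw": -1},
  ],
)

```text
clock: 20.82
position: [0.6258, -0.1304, 0.1999]
eef_rot: [2.195, 2.245, 0.002]
wrist_force: [1.8, 0.1, -1.4]
finger_gap: 0.0095
```

Emit:
move_arm(
  plan=[
    {"x": 0,"y": 0,"z": -0.001,"roll": 0,"jaw": -1},
    {"x": 0,"y": 0,"z": -0.001,"roll": 0,"jaw": -1},
  ],
)

```text
clock: 21.08
position: [0.6262, -0.1304, 0.1992]
eef_rot: [2.195, 2.244, 0.003]
wrist_force: [3.5, 0.5, 2.4]
finger_gap: 0.0097
```

Emit:
move_arm(
  plan=[
    {"x": 0.002,"y": 0,"z": 0,"roll": 0,"jaw": -1},
    {"x": 0.003,"y": 0,"z": 0,"roll": 0,"jaw": -1},
    {"x": 0.003,"y": 0,"z": 0,"roll": 0,"jaw": -1},
  ],
)

```text
clock: 21.45
position: [0.6268, -0.1305, 0.1985]
eef_rot: [-2.195, -2.244, 0.002]
wrist_force: [-2.9, 1.5, 5.4]
finger_gap: 0.0095
```

```bash
python3 -c "
from h import *
look('17',dict(scene=(320,140,150,150,4),top=(310,120,150,150,4)))
"
```

```text
21.55 [ 0.6268 -0.1305  0.1985] [-2.195e+00 -2.244e+00  2.000e-03] [-1.69  1.18  5.04] 0.0095
```

View pics/scene_17.png

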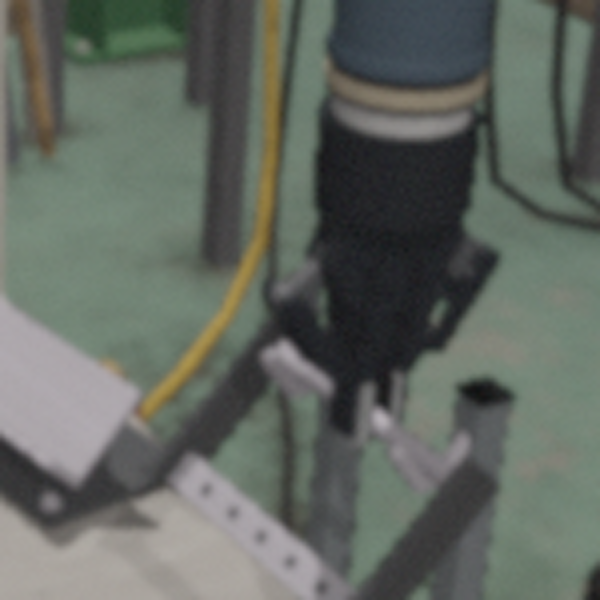

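View pics/top_17.png

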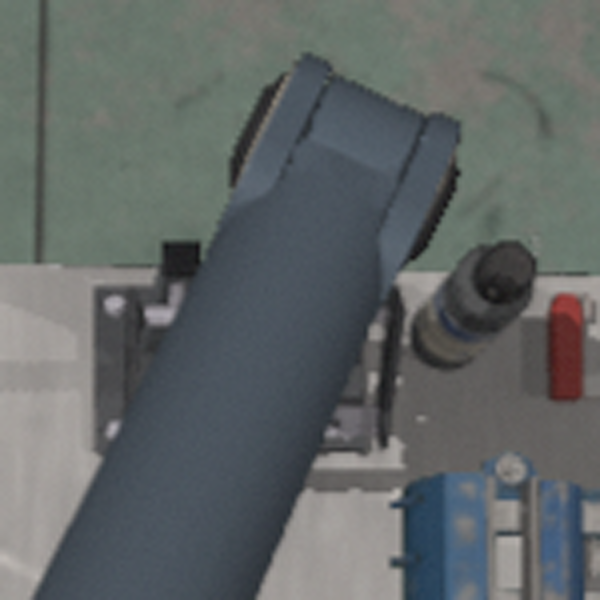

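Emit:
move_arm(
  plan=[
    {"x": 0,"y": 0,"z": 0,"roll": 0,"jaw": -0.8},
    {"x": 0,"y": 0,"z": 0,"roll": 0,"jaw": -0.77},
    {"x": 0,"y": 0,"z": 0,"roll": 0,"jaw": -0.76},
    {"x": 0,"y": 0,"z": 0,"roll": 0,"jaw": -0.75},
    {"x": 0,"y": 0,"z": 0,"roll": 0,"jaw": -0.745},
    {"x": 0,"y": 0,"z": 0,"roll": 0,"jaw": -0.74},
    {"x": 0,"y": 0,"z": 0,"roll": 0,"jaw": -0.74},
  ],
)

```text
clock: 22.42
position: [0.6269, -0.1305, 0.1984]
eef_rot: [-2.196, -2.244, 0.002]
wrist_force: [-2.4, 0.8, 5.4]
finger_gap: 0.0108
```

```bash
python3 -c "
from h import *
look('18',dict(scene=(320,170,150,150,4)))
"
```

```text
22.475 [ 0.6269 -0.1305  0.1984] [-2.196e+00 -2.244e+00  2.000e-03] [-3.24  0.74  5.11] 0.0111
```

View pics/scene_18.png

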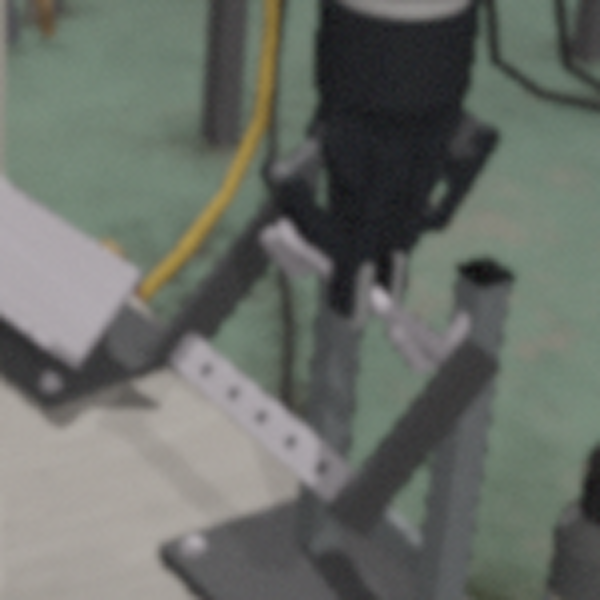

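Pitch hasn't changed yet, so I'll loosen further, slowly.

Emit:
move_arm(
  plan=[
    {"x": 0,"y": 0,"z": 0,"roll": 0,"jaw": -0.737},
    {"x": 0,"y": 0,"z": 0,"roll": 0,"jaw": -0.735},
    {"x": 0,"y": 0,"z": 0,"roll": 0,"jaw": -0.733},
    {"x": 0,"y": 0,"z": 0,"roll": 0,"jaw": -0.731},
    {"x": 0,"y": 0,"z": 0,"roll": 0,"jaw": -0.729},
    {"x": 0,"y": 0,"z": 0,"roll": 0,"jaw": -0.729},
  ],
)

```text
clock: 23.22
position: [0.6275, -0.1302, 0.1975]
eef_rot: [-2.196, -2.245, 0.001]
wrist_force: [-0.9, 0.2, -1.9]
finger_gap: 0.0117
```

```bash
python3 -c "
from h import *
look('19',dict(scene=(320,170,150,150,4)))
"
```

```text
23.275 [ 0.6276 -0.1302  0.1976] [-2.196e+00 -2.245e+00  1.000e-03] [-2.04  0.17 -2.54] 0.0117
```

View pics/scene_19.png

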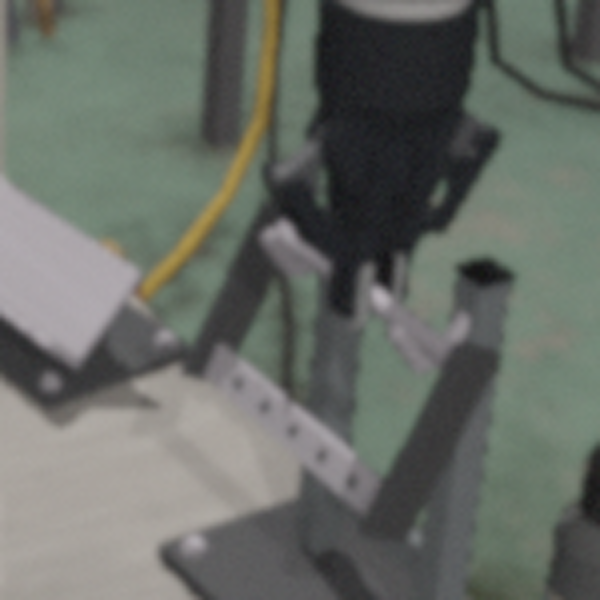

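Swinging down in a controlled way; continuing.

Emit:
move_arm(
  plan=[
    {"x": 0,"y": 0,"z": 0,"roll": 0,"jaw": -0.728},
    {"x": 0,"y": 0,"z": 0,"roll": 0,"jaw": -0.726},
    {"x": 0,"y": 0,"z": 0,"roll": 0,"jaw": -0.724},
    {"x": 0,"y": 0,"z": 0,"roll": 0,"jaw": -0.722},
    {"x": 0,"y": 0,"z": 0,"roll": 0,"jaw": -0.72},
    {"x": 0,"y": 0,"z": 0,"roll": 0,"jaw": -0.718},
    {"x": 0,"y": 0,"z": 0,"roll": 0,"jaw": -0.716},
    {"x": 0,"y": 0,"z": 0,"roll": 0,"jaw": -0.714},
  ],
)

```text
clock: 24.28
position: [0.628, -0.1303, 0.1984]
eef_rot: [2.197, 2.246, 0.0]
wrist_force: [-2.1, 0.0, -1.3]
finger_gap: 0.0121
```

```bash
python3 -c "
from h import *
look('20',dict(scene=(320,170,150,150,4)))
"
```

```text
24.325 [ 0.628  -0.1303  0.1984] [2.197 2.246 0.   ] [-1.26 -0.43 -1.27] 0.012
```

View pics/scene_20.png

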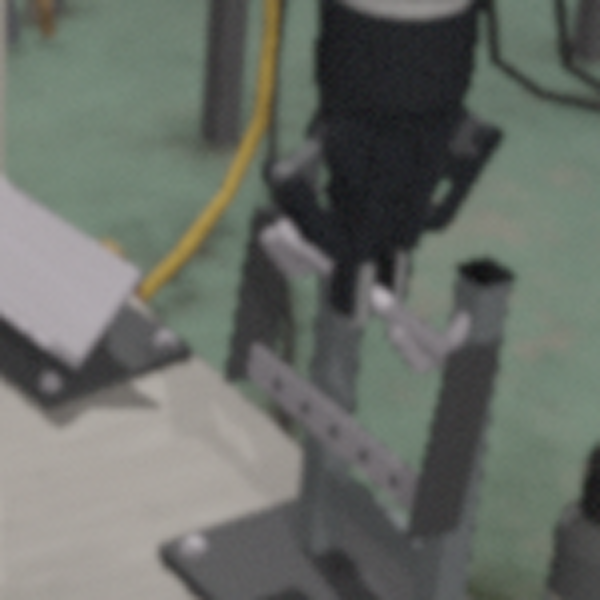

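Emit:
move_arm(
  plan=[
    {"x": 0,"y": 0,"z": 0,"roll": 0,"jaw": -0.71},
    {"x": 0,"y": 0,"z": 0,"roll": 0,"jaw": -0.7},
    {"x": 0,"y": 0,"z": 0,"roll": 0,"jaw": -0.69},
    {"x": 0,"y": 0,"z": 0,"roll": 0,"jaw": -0.67},
    {"x": 0,"y": 0,"z": 0,"roll": 0,"jaw": -0.6},
    {"x": 0,"y": 0,"z": 0,"roll": 0,"jaw": -0.5},
    {"x": 0,"y": 0,"z": 0,"roll": 0,"jaw": -0.4},
    {"x": 0,"y": 0,"z": 0,"roll": 0,"jaw": -0.4},
    {"x": 0,"y": 0,"z": 0,"roll": 0,"jaw": -0.4},
  ],
)

```text
clock: 25.45
position: [0.628, -0.1303, 0.1983]
eef_rot: [2.197, 2.246, 0.0]
wrist_force: [-1.3, 0.4, 0.1]
finger_gap: 0.0255
```

```bash
python3 -c "
from h import *
look('21',dict(scene=(320,170,150,150,4)))
"
```

```text
25.5 [ 0.628  -0.1303  0.1983] [2.197 2.246 0.   ] [ 0.19 -0.37 -0.3 ] 0.0257
```

View pics/scene_21.png

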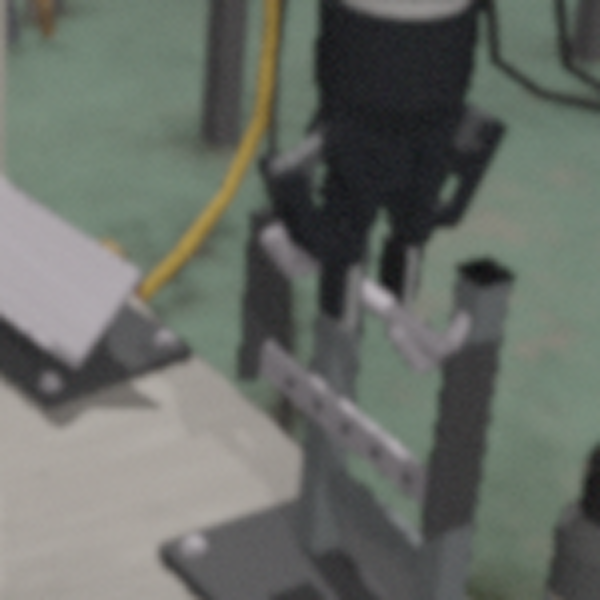

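Emit:
move_arm(
  plan=[
    {"x": 0,"y": 0,"z": 0,"roll": 0,"jaw": -0.2},
    {"x": 0,"y": 0,"z": 0.0,"roll": 0,"jaw": -0.1},
    {"x": 0,"y": 0,"z": 0.015,"roll": 0,"jaw": -0.1},
    {"x": 0,"y": 0,"z": 0.035,"roll": 0,"jaw": -0.1},
    {"x": 0,"y": 0,"z": 0.06,"roll": 0,"jaw": -0.1},
    {"x": 0,"y": 0,"z": 0.1,"roll": 0,"jaw": -0.1},
    {"x": -0.02,"y": 0.02,"z": 0.14,"roll": 0,"jaw": -0.1},
    {"x": -0.06,"y": 0.06,"z": 0.14,"roll": 0,"jaw": -0.1},
    {"x": -0.1,"y": 0.1,"z": 0.14,"roll": 0,"jaw": -0.1},
    {"x": -0.12,"y": 0.15,"z": 0.14,"roll": 0,"jaw": -0.1},
    {"x": -0.14,"y": 0.2,"z": 0.14,"roll": 0,"jaw": -0.1},
    {"x": -0.14,"y": 0.25,"z": 0.14,"roll": 0,"jaw": -0.1},
    {"x": -0.14,"y": 0.3,"z": 0.14,"roll": 0,"jaw": -0.1},
    {"x": -0.14,"y": 0.3,"z": 0.14,"roll": 0,"jaw": -0.1},
    {"x": -0.14,"y": 0.3,"z": 0.14,"roll": 0,"jaw": -0.1},
  ],
)

```text
clock: 27.38
position: [0.4884, 0.1687, 0.3394]
eef_rot: [2.197, 2.244, 0.002]
wrist_force: [0.4, -0.8, -0.8]
finger_gap: 0.0383
```

```bash
python3 -c "
from h import *
look('22',dict(scene=(320,170,150,150,4),top=(270,130,200,150,4)))
q=(.6243,-.130,.211,.022,1.571)
overlay('scene_22.pkl','scene',q,(320,170,150,150,4),'pics/oa.png')
"
```

```text
27.475 [0.4884 0.1678 0.3391] [2.200e+00 2.242e+00 2.000e-03] [-0.67  0.06  0.87] 0.0387
```

View pics/oa.png

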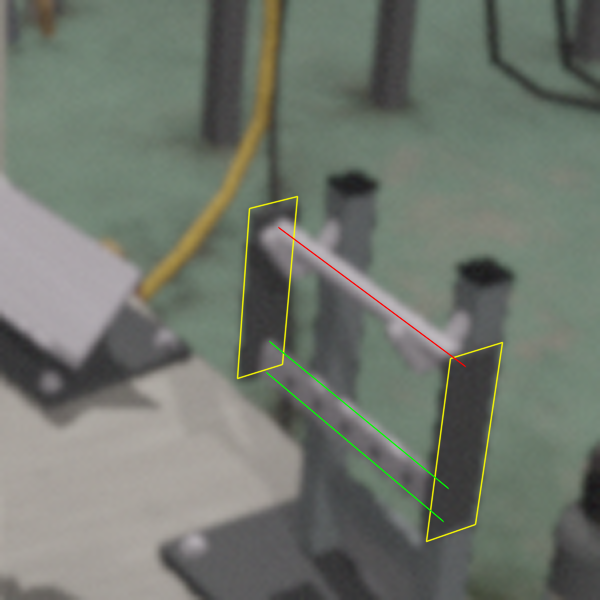

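View pics/top_22.png

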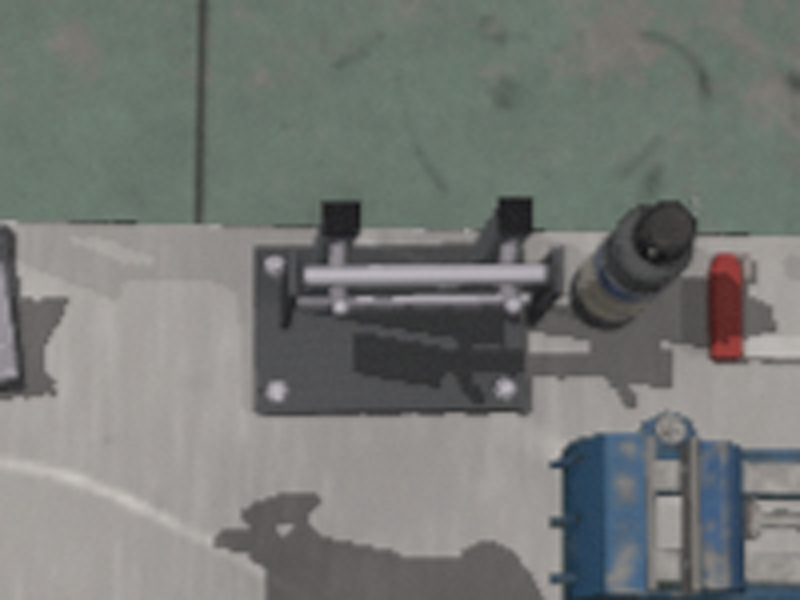

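Run:
```python
from h import *
def back(n,uv,z):
    c=C[n];R=cv2.Rodrigues(c['rvec'])[0];t=c['tvec'];d=R.T@np.linalg.inv(c['intrinsics'])@np.array([*uv,1.]);o=-R.T@t
    return o+d*(z-o[2])/d[2]
f=lambda p:un(p,4,(270,130))
for p in((340,275),(512,272)): print(back('top',f(p),.211))
for p in((342,308),(512,306)): print('tip',back('top',f(p),.222))
# stillness + pitch fit
a=pickle.load(open('scene_22.pkl','rb'))['color']
from bench import eyes
b=eyes.snapshot('scene')['color']
print('diff',np.abs(a.astype(int)-b)[200:330,370:460].mean())
S=lambda p:un(p,4,(320,170))
o=[('scene',(12,-83,15),S((450,345))),('scene',(12,-83,-15),S((500,340))),('scene',(-93,-83,15),S((426,535))),('scene',(-93,-83,-15),S((470,520))),('scene',(-93,83,15),S((240,378)))]
q,r=fit6(o,(.6243,-.130,.211,.022,1.571),(0,1,2,4));print(q.round(4));print(r.round(1).tolist())
s=pickle.load(open('top_22.pkl','rb')); cv2.imwrite('pics/top_full.png',s['color'][:,:,::-1])
```

```text
[ 0.62426611 -0.07612835  0.211     ]
[ 0.62829007 -0.18078889  0.211     ]
tip [ 0.60141247 -0.07666618  0.222     ]
tip [ 0.6047563  -0.17895406  0.222     ]
diff 1.2836182336182336
[ 0.6386 -0.1129  0.1995  0.022   1.5525]
[[0.2, 2.3], [0.2, -0.0], [-0.5, -0.1], [0.4, -0.3], [-0.3, -0.7]]
```

View pics/top_full.png

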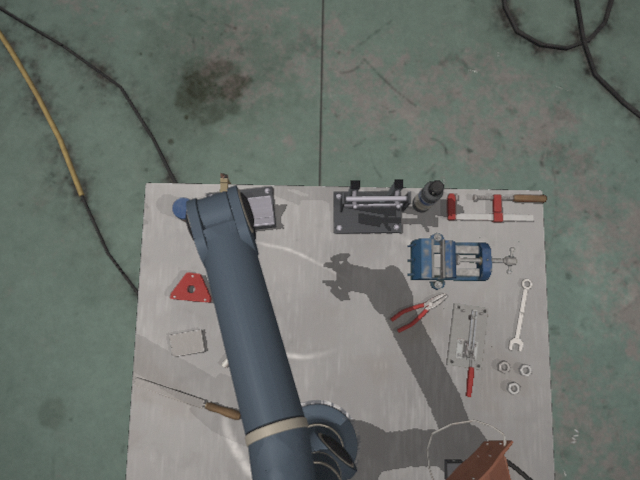

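```bash
python3 -c "
from bench import close_job,get_obs
print(close_job(),get_obs()['clock'])"
```

```text
the job is handed in; nothing more can be done
the job is handed in; nothing more can be done
```

The frame now hangs from both hooks, released and close to straight down. I handed the job in just after the last check, at about 27.5 s on the robot's clock.

**Rest:** The first placing failed: the frame's lower ends sat on top of the lip at about 0.39 rad of tilt instead of 0.785. I gripped the bar again, lifted it over the lip and let the frame turn in a loosened grip. I then set it down and released it. The outline predicted for the correct leaning pose matched the camera image.

**Hooks:** I gripped the round bar, took the hooks through the frame's opening and lowered the bar until the wrist force showed the hooks carrying the weight. I then loosened the grip in small steps so the frame swung down while still held, and let go.

**Last checks:**
- **Bar position:** it lies about 23 mm behind both hook tips (22 mm is the seated figure) and is central to within a few mm.
- **Angle:** the frame is about 0.02 rad from straight down.
- **Stillness:** two successive images differed only at about noise level.
- **Bystanders:** the spray can, magnet and pliers looked unmoved in the last top picture. The jar was partly hidden by the arm there, though what showed was in its starting place.

**Disagreement:** the final fit from the scene camera alone gave a bar position about 14 mm away fore and aft, 17 mm sideways and 11 mm in height. I set that aside because it is poorly determined along that camera's view. The top camera and the wrist force both agreed with a seated bar. Load on the hooks after release was judged only from the images.

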